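# Put the powder brush away in the sliding-lid tool box

### The arm

A 7-joint arm with a two-finger parallel gripper is mounted at the origin on a cart in front of the work surface, level with it; the furniture and walls round the work are solid. World frame = base frame: x ahead of the robot, y to its left, z up, the work surface at z = 0. Lengths are in m, angles in rad, forces in N, time in s.
With the tool pointing down it reaches from about 0.425 to 1.025 m from the base axis. Payload 3.6 kg.
Tool frame: the origin (TCP) lies midway between the tips of the shut fingers; the grasp point (between the pads) lies 19 mm behind it (robot.grip_depth is the distance from the TCP to the grasp point, in m); z points along the fingers, y is the direction in which the jaws open and shut (so a half turn about z gives the same grasp; the last joint's range is limited). The gripper opens to 85 mm and grips with 20 to 120 N. Pads are 22 mm wide; open, the fingers measure 114 mm over their backs; the gripper's body (76 mm by 85 mm) begins 54 mm behind the grasp point. The pads swing forward as they close: fully open they stand 13 mm farther back than shut.
Start: joints at [1.143, 0.591, 0.048, 1.609, -0.033, 0.943, -0.034], TCP at [0.238, -0.685, 0.231] pointing down, gripper open.
Joint ranges: [-2.69, 2.69], [-0.47, 2.24], [-1.27, 1.36], [0.19, 2.51], [-1.53, 4.68], [0.08, 2.07], [-3.09, 3.09]. Speed limits (rad/s): [2.57, 2.57, 3.14, 3.14, 3.14, 3.14, 3.14].

### API

Orientations are given as a 3x3 rotation matrix whose columns are the frame's x, y, z axes.
In Python, from bench import robot gives the robot as it stands. The module is installed in compiled form; this text tells all that it offers.
- The arm moves only by the tool servo_tool, never from a script. Its argument "plan" is a list of rows, each an object of numbers: "tx", "ty", "tz": the shift along the tool's x, y, z in cm; "wx", "wy", "wz": the turn, a rotation vector about the tool's x, y, z in degrees; "jaw": the closure, from 0 (fully open) to 1 (shut). In form: [{"tx": .., "ty": .., "tz": .., "wx": .., "wy": .., "wz": .., "jaw": ..}, ...]. A call has exactly 5 rows; each row is the pose to reach, as a shift and turn from the pose commanded when the call began, along the tool's axes at that moment; what a row does not reach only later rows make up. A row lasts 1/8 s, in which the tool goes at most 62.5 mm and 10.7 degrees, less where a joint would pass 70% of its speed; a pose out of reach is approached as far as the arm can. A call with a gripper value outside its range is refused whole. The fingers move at their own pace and stop on an object; "newtons" is the grip in N (left out, the last holds). Time passes only in rows, so rows that repeat a pose let the fingers close, or fill a call up. It gives the time, the measured TCP pose, the force and the opening at its end, in the units of the state.
- robot.sense(): the state, without advancing time (a new reading comes with each control period).
- robot.snapshot(name): name is "scene" or "top" or "wrist"; returns a dict with "frame" (400x640x3 uint8, red, green, blue), "depth" (400x640 float32, m along the optical axis (not along the pixel's ray), 0 where there is no reading), "fx", "fy", "cx", "cy" (pixels), "xyz" and "orientation" of the camera in the world. Camera axes: x right, y up, looking along -z (the intrinsics and any distortion apply to the point x, -y, -z); pixel columns grow to the right and rows downward; lengths in m; the calibration is good to about 2 mm. A picture is of the moment at which its call begins.
- robot.finish_job(): hands the job in, once; it reports no verdict.
Trained networks look in a picture, given as the dict that the camera call returned (one of the last four; its "shot" number tells which), for a name from the list of things; names that differ only in an ending like _2 or _b are one class to them, and where a whole thing is asked for, a point or a joint stands for the part that bears it (a point fixed in the world has none). Each returns a list of dicts, best first, with "conf" (0 to 1); they miss things now and then, are a little off and sometimes report something else, mostly with a low value. They report only what shows in the picture. A call takes as long as a camera call.
- robot.masks_of(target, picture): "region" (400x640 bool, what is visible of it) and "xy" ([column, row] in pixels, amid what is visible of it).
The state is a dict: "time_s": time; "joint_positions": joint angles; "joint_vel": joint speeds; "joint_efforts": joint torques, N m; "position": TCP position; "orientation": TCP orientation; "force": force on the tool from outside, world axes, zero at the start; "ft_torque": the same for the moment, N m; "finger_gap": opening from 0.0 (shut) to 1.0 (fully open).
Only numpy, scipy, OpenCV 4.12 (cv2) and the standard library are available. Lean on these libraries where they do the work, as an engineer would, in place of code of your own. Each camera call takes 0.05 s, during which the arm holds its last target.

### The job

Put the powder brush away in the clean-tool box: lift the blue lid up over the lip at the box's end, slide it out of its rails and lay it flat on the worktop, then lay the brush in the empty wide compartment and let go of it. Slide the lid back under the rails all the way home so that it drops down behind the lip again, leaving the spatula and tweezers inside the box and the vial, beaker and petri dish around it undisturbed.

Things in the scene. Friction and masses are not known exactly. Their poses are not given: they have to be found in the camera images.
- tool_box: Grey plastic tool box, fixed to the worktop, 139 (its x) x 210 (its y) x 47 mm high. Origin: centre of its underside, z up; the lid slides out over its -y end (the robot's right at yaw 0). Side walls are 129 mm apart inside; along each runs a 6 mm wide ledge, top 28 mm above the worktop, that carries the lid. The back wall at +y is closed, 47 mm high, and stops the lid.
- lip_top (a point): Top centre of the rounded lip, 5 mm thick, across the box's -y end at y = -102.5 mm. It stands 33 mm above the worktop, 5 mm above the ledges, and blocks the closed lid: the lid must be raised over it both to come out and to go back in. The side walls are also just 33 mm high from here to the rail mouths.
- rail_mouth (a point): Midway between the mouths of the two rails (box y = -20 mm), at the height of their undersides, 42 mm above the worktop. From here to the back wall the rails reach 4 mm in over each lid edge; the 6 mm lid can rise 8 mm off the ledges under them. Mouths flare upward, wall ends are rounded. The lid is clear of the rails, free to lift off or put on, once it is 120 to 130 mm out.
- lid: Blue plastic lid, a flat plate 124 (its x) x 196 (its y) x 6 mm with rounded corners, 0.1 to 0.2 kg, loose. Origin at the centre of its underside; closed, its axes agree with the box's and its origin is 28 mm above the box's origin, with about 2 mm of play at each end and 2.5 mm at each side. Gravity, the rails and the lip hold it. It is gripped by a bar (point lid_bar).
- lid_bar (a point): Top centre of the lid's upright grip bar, 38 mm from the lid's centre towards the lip end (lid -y), 31.5 mm above the lid's underside. The bar is 12 mm thick along the lid's y, 64 mm long along its x and stands 25.5 mm above the plate; pinch it across its 12 mm from above.
- brush_bay (a point): Centre of the floor of the empty wide compartment (box x = -17 mm, y = 0), 7 mm above the worktop. There is 77 mm of room in x (box x -55.5 to +21.5 mm) between the ledge and a divider (4 mm thick, top 24 mm above the worktop, at box x = +23.5 mm) and 200 mm in y. Rails stand 47 mm high on both sides of its rear part. The narrow compartment beyond the divider (+x) holds spatula and tweezers.
- brush: Powder brush, tan wooden handle and brown bristles, 163 mm long along its own y (bristles at -y), 14 mm wide, 13 mm high, 15 g. Origin under its middle. Handle about 11 mm in diameter, axis 6 mm up; pinch it across, 0 to 15 mm from its middle towards the handle end (+y). It lies on the worktop at the right, handle towards the robot, bristles away. Either way round in the box will do.
- spatula_a: Steel spatula, 12 x 166 x 8 mm, long along its y, lying in the narrow compartment of the box; it stays there. Origin under its middle.
- tweezers: Steel tweezers, 12 x 126 x 8 mm, long along its y, lying beside the spatula in the narrow compartment; they stay there. Origin under their middle.
- vial_3: Bystander: glass vial with blue cap, 27 mm in diameter, 66 mm tall, left of the box, nearer the robot. Origin under its middle.
- beaker: Bystander: small glass beaker, 53 mm in diameter, 70 mm tall, beyond the free space to the right of the box. Origin under its middle. That space (x = 0.43 to 0.65 m, from the box's lip end to y = -0.18 m) is clear and is a good place for the lid; a flat notebook with a pen on it lies nearer the robot.
- petri_dish: Bystander: glass petri dish with dark powder, 60 mm in diameter, 14 mm high, beyond the brush. Origin under its middle. To the right of it and of the brush a monitor is fixed to the worktop, about 0.45 m high, over x = 0.58 to 0.73 m, y = -0.33 m and further right: draw the arm back towards the base before it swings past, as it may start on that side.

How it is judged:
By the outcome, as a careful person would: the job done as asked, in the order asked, and still so for the second after the job is handed in, with the robot touching nothing.
It also fails if it takes over 64 s, if anything falls off the work surface, if the arm or the gripper's body presses on something with over 40 N, if the wrist force passes 120 N, or if a joint passes its speed limit or range.

## Working session

There is one attempt and no reset: what is moved stays moved. The work goes in short steps, Python scripts to look and compute and a tool call to move; the robot and the scene stay as the last step left them, time stands still between calls to the robot, and variables do not carry over. Pictures are saved under pics/ and viewed, and the job is handed in when it is done.

Besides the shell and the picture viewer there is one more tool, called as name(argument=value, ...) on one line, values as JSON. servo_tool: Moves the arm, as the interface text tells. Its arguments: {"type":"object","properties":{"plan":{"type":"array","items":{"type":"object","properties":{"tx":{"type":"number"},"ty":{"type":"number"},"tz":{"type":"number"},"wx":{"type":"number"},"wy":{"type":"number"},"wz":{"type":"number"},"jaw":{"type":"number"}}}},"newtons":{"type":"number"}},"required":["plan"]}

```bash
mkdir -p pics; ls; python3 - <<'E'
from bench import robot
import cv2,numpy as np
s=robot.sense()
for k,v in s.items(): print(k,np.round(v,3).tolist())
print(robot.grip_depth)
for n in ["scene","top"]:
    p=robot.snapshot(n)
    cv2.imwrite(f"pics/{n}0.png",p["frame"][:,:,::-1])
    print(n,p["fx"],p["fy"],p["cx"],p["cy"],p["xyz"],np.round(p["orientation"],3).tolist(),p.keys())
E
```

```text
pics
time_s 0.0
joint_positions [1.142, 0.592, 0.048, 1.61, -0.033, 0.943, -0.034]
joint_vel [0.0, -0.001, 0.001, 0.0, 0.0, 0.0, 0.001]
joint_efforts [0.0, -54.869, 1.547, -19.812, 0.009, 0.009, -0.0]
position [0.238, -0.684, 0.23]
orientation [[0.944, 0.329, -0.001], [0.329, -0.944, 0.002], [-0.0, -0.002, -1.0]]
force [0.319, 0.895, -0.434]
ft_torque [0.003, -0.027, 0.034]
finger_gap 0.999
0.0187
scene 412.670859170722 412.670859170722 313.80219273505315 196.13945964315255 [-0.4556612   0.37392635  0.96450503] [[-0.287, 0.613, -0.736], [-0.958, -0.188, 0.217], [-0.005, 0.768, 0.641]] dict_keys(['frame', 'depth', 'fx', 'fy', 'cx', 'cy', 'xyz', 'orientation', 'shot'])
top 369.0087362972906 369.0087362972906 318.62266352945795 196.8543059588401 [0.39039333 0.05430184 1.04058708] [[-0.025, 0.981, -0.191], [-1.0, -0.026, -0.002], [-0.007, 0.191, 0.982]] dict_keys(['frame', 'depth', 'fx', 'fy', 'cx', 'cy', 'xyz', 'orientation', 'shot'])
```

View pics/scene0.png

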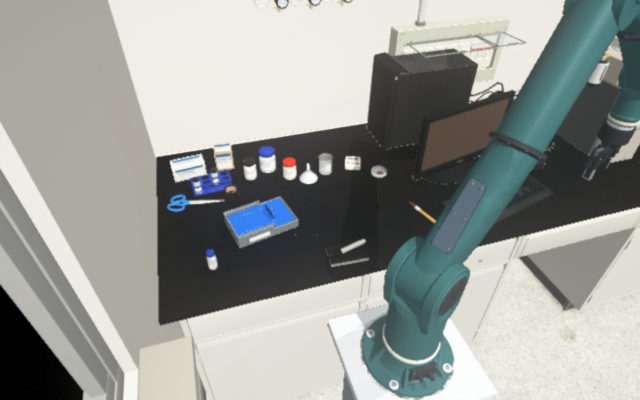

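View pics/top0.png

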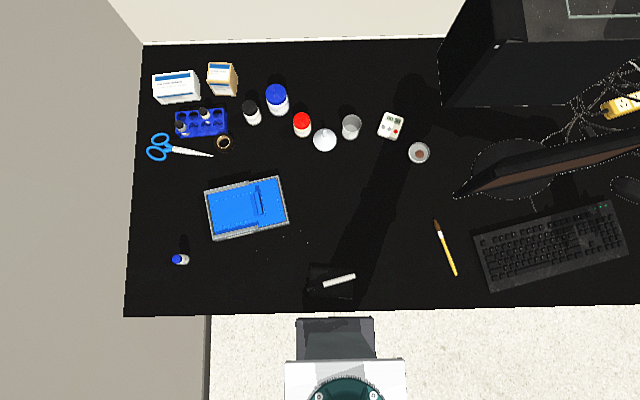

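The top view shows the box around (247,208) with the bar at about (258,200). The brush runs from (437,222) to (456,275), and the clear space lies right of the box around (340,210).

```bash
cat > h.py <<'E'
from bench import robot
import cv2,numpy as np
def cloud(p):
    d=p["depth"];v,u=np.mgrid[0:d.shape[0],0:d.shape[1]]
    c=np.stack([(u-p["cx"])/p["fx"]*d,-(v-p["cy"])/p["fy"]*d,-d],-1)
    w=c@np.array(p["orientation"]).T+np.array(p["xyz"])
    w[d==0]=np.nan
    return w
def proj(p,X):
    c=(np.atleast_2d(X)-np.array(p["xyz"]))@np.array(p["orientation"])
    return np.stack([p["cx"]+p["fx"]*c[:,0]/-c[:,2],p["cy"]-p["fy"]*c[:,1]/-c[:,2]],-1)
def ray(p,uv,z):
    c=np.array([(uv[0]-p["cx"])/p["fx"],-(uv[1]-p["cy"])/p["fy"],-1])
    d=np.array(p["orientation"])@c
    o=np.array(p["xyz"]);return o+d*(z-o[2])/d[2]
def crop(p,box,name,k=4):
    x0,y0,x1,y1=box
    im=p["frame"][y0:y1,x0:x1,::-1]
    cv2.imwrite(f"pics/{name}.png",cv2.resize(im,None,fx=k,fy=k,interpolation=cv2.INTER_CUBIC))
def rect(pts):
    (c,s,a)=cv2.minAreaRect((pts[:,:2]*1000).astype(np.float32)); return np.array(c)/1000,s,a
E
cat > m0.py <<'E'
from h import *
for n in ["top","scene"]:
    p=robot.snapshot(n);W=cloud(p)
    for t in ["tool_box","lid","lid_bar","brush","beaker","petri_dish","vial_3"]:
        r=robot.masks_of(t,p)
        for q in r[:2]:
            m=q["region"];w=W[m];w=w[~np.isnan(w[:,0])]
            if len(w)<4: print(n,t,"few");continue
            med=np.median(w,0)
            c,s,a=rect(w)
            print(n,t,round(q["conf"],2),np.round(q["xy"],1).tolist(),m.sum(),"med",np.round(med,4).tolist(),"z5,95",np.round(np.percentile(w[:,2],[5,95]),3).tolist(),"rect",np.round(c,4).tolist(),np.round(s,1).tolist(),round(a,2))
    np.savez(f"{n}0.npz",**{k:np.array(v) for k,v in p.items()})
    crop(p,(190,165,330,255) if n=="top" else (215,185,315,255),n+"c",5)
E
python3 m0.py
```

```text
top tool_box 0.81 [242.6, 231.7] 951 med [0.5274, 0.2784, 0.0448] z5,95 [0.007, 0.051] rect [0.5694, 0.2647] [156.0, 222.9] 11.07
top tool_box 0.41 [446.9, 247.5] 228 med [0.4374, -0.29, 0.0108] z5,95 [0.004, 0.015] rect [0.4419, -0.29] [156.4, 14.2] 17.71
top lid 0.89 [246.7, 205.0] 2955 med [0.563, 0.255, 0.0355] z5,95 [0.032, 0.04] rect [0.5648, 0.2591] [126.5, 195.7] 12.01
top lid_bar 0.87 [246.5, 204.5] 2923 med [0.5638, 0.2556, 0.0355] z5,95 [0.032, 0.04] rect [0.5642, 0.2585] [124.6, 196.9] 12.08
top brush 0.7 [445.7, 244.2] 222 med [0.443, -0.2886, 0.0108] z5,95 [0.004, 0.015] rect [0.4415, -0.2915] [150.7, 15.6] 17.12
top brush 0.61 [242.1, 229.8] 936 med [0.5314, 0.2737, 0.0443] z5,95 [0.01, 0.051] rect [0.5623, 0.2638] [140.3, 224.2] 11.77
top beaker 0.92 [350.1, 123.5] 381 med [0.7965, -0.041, 0.0354] z5,95 [0.002, 0.07] rect [0.7856, -0.0395] [49.2, 52.3] 65.45
top beaker 0.67 [246.3, 226.5] 1108 med [0.5392, 0.2629, 0.0375] z5,95 [0.004, 0.051] rect [0.5698, 0.2642] [155.1, 225.5] 11.71
top petri_dish 0.76 [418.0, 149.3] 351 med [0.7173, -0.2367, 0.0041] z5,95 [0.0, 0.0
[... 377 characters left out ...]
 0.046] rect [0.5624, 0.2597] [134.5, 194.6] 12.38
scene lid_bar 0.75 [261.1, 218.4] 1378 med [0.5626, 0.2593, 0.0325] z5,95 [0.029, 0.047] rect [0.5619, 0.2619] [134.6, 199.5] 12.52
scene brush 0.66 [426.0, 219.2] 61 med [0.4279, -0.2886, 0.0067] z5,95 [-0.003, 0.012] rect [0.4523, -0.2882] [106.6, 26.1] 19.08
scene beaker 0.6 [326.2, 162.6] 238 med [0.769, -0.0349, 0.048] z5,95 [0.011, 0.066] rect [0.7846, -0.0383] [47.0, 60.5] 72.5
scene petri_dish 0.53 [376.9, 169.2] 133 med [0.7191, -0.2352, 0.0027] z5,95 [-0.003, 0.012] rect [0.7157, -0.2331] [54.6, 63.3] 62.88
scene vial_3 0.49 [210.4, 259.1] 168 med [0.415, 0.4354, 0.0412] z5,95 [0.005, 0.065] rect [0.4203, 0.4349] [23.7, 27.3] 18.69
```

```bash
cat > m1.py <<'E'
from h import *
P={n:dict(np.load(n+"0.npz")) for n in ["top","scene"]}
for n,p in P.items():
    W=cloud(p)
    x0,y0,x1,y1=(190,165,330,255) if n=="top" else (215,185,315,255)
    hsv=cv2.cvtColor(p["frame"],cv2.COLOR_RGB2HSV)
    sub=np.zeros(W.shape[:2],bool);sub[y0:y1,x0:x1]=1
    blue=(hsv[...,0]>95)&(hsv[...,0]<125)&(hsv[...,1]>150)&sub
    pl=blue&(np.abs(W[...,2]-.034)<.006); c=W[pl]
    print(n,"plate",len(c),rect(c), np.median(c[:,2]))
    b=blue&(W[...,2]>.05); c=W[b]
    if len(c)>5: print(n,"bar",len(c),rect(c),np.percentile(c[:,2],[5,50,95]),c.mean(0))
    r=sub&(W[...,2]>.041)&~blue; c=W[r]; print("rail",len(c),rect(c))
    k=5;im=cv2.resize(p["frame"][y0:y1,x0:x1,::-1],None,fx=k,fy=k,interpolation=cv2.INTER_CUBIC)
    a=np.radians(12);R=np.array([[np.cos(a),-np.sin(a)],[np.sin(a),np.cos(a)]]);cc=np.array([.5645,.259])
    def dr(q,z,col):
        X=np.c_[np.array(q)@R.T+cc,np.full(4,z)]
        cv2.polylines(im,[np.int32((proj(p,X)-[x0,y0]+.5)*k)],True,col,1)
    f=lambda w,l,y=0:[(-w/2,y-l/2),(w/2,y-l/2),(w/2,y+l/2),(-w/2,y+l/2)]
    dr(f(.139,.21),.0,(0,255,0)); dr(f(.124,.196),.034,(0,255,255)); dr(f(.064,.012,-.038),.0595,(0,0,255))
    cv2.imwrite(f"pics/{n}_ov.png",im)
E
python3 m1.py
```

```text
top plate 2829 (array([0.56242285, 0.25954254]), (124.62334442138672, 198.04156494140625), 12.30799388885498) 0.03531058099578677
top bar 114 (array([0.57177441, 0.22165869]), (62.89589309692383, 13.461711883544922), 11.271145820617676) [0.055101   0.06001447 0.06295836] [0.5706641  0.22103409 0.05967738]
rail 518 (array([0.55789032, 0.28842004]), (139.66949462890625, 148.92355346679688), 12.10268497467041)
scene plate 1187 (array([0.56282471, 0.25825342]), (126.94642639160156, 194.9697723388672), 10.652610778808594) 0.03243181458033173
scene bar 58 (array([0.56906219, 0.22484021]), (67.5436019897461, 12.368794441223145), 9.823234558105469) [0.05147207 0.0567039  0.06119076] [0.56481558 0.22476904 0.05684194]
rail 296 (array([0.55372296, 0.29696155]), (143.65261840820312, 135.85496520996094), 11.293913841247559)
```

View pics/top_ov.png

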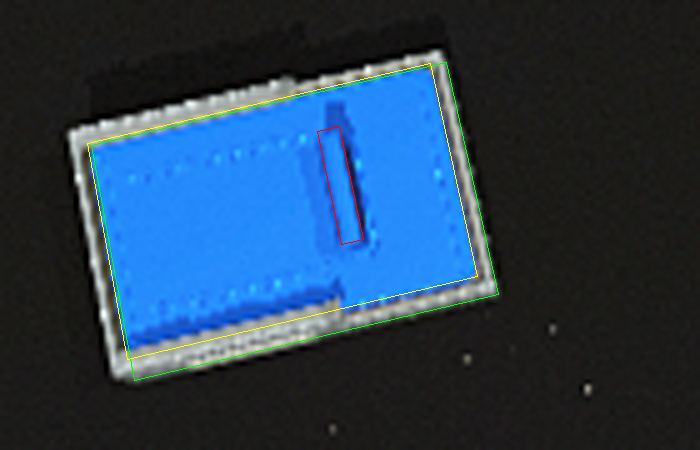

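View pics/scene_ov.png

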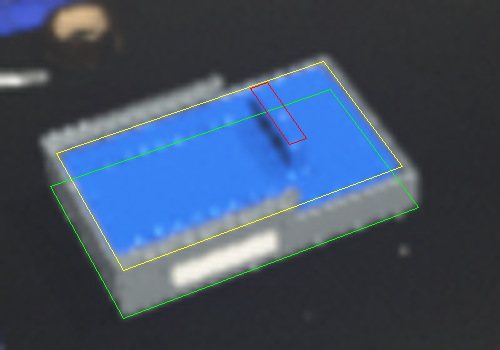

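```bash
cat > go.py <<'E'
# usage: go.py x y z yawdeg  -> tool-frame shift (cm) and turn (deg) to target, tool pointing down
import sys
from h import *
from scipy.spatial.transform import Rotation as Ro
s=robot.sense();R=np.array(s["orientation"]);p=np.array(s["position"])
x,y,z,a=map(float,sys.argv[1:5]);a=np.radians(a)
T=np.array([[np.cos(a),np.sin(a),0],[np.sin(a),-np.cos(a),0],[0,0,-1]])
print("t",round(s["time_s"],2),"pos",np.round(p,4).tolist(),"yaw",round(np.degrees(np.arctan2(R[1,0],R[0,0])),2),"q",np.round(s["joint_positions"],2).tolist(),"F",np.round(s["force"],1).tolist(),"gap",round(s["finger_gap"],3))
print("shift cm",np.round(R.T@(np.array([x,y,z])-p)*100,2).tolist(),"turn",np.round(Ro.from_matrix(R.T@T).as_rotvec(degrees=True),2).tolist())
E
python3 go.py .5715 .2215 .23 12.1;python3 go.py .40 -.2 .23 12.1
```

```text
t 0.9 pos [0.2382, -0.6848, 0.2313] yaw 19.19 q [1.14, 0.59, 0.05, 1.61, -0.03, 0.94, -0.03] F [-0.6, 0.2, -0.2] gap 0.997
shift cm [61.26, -74.64, 0.13] turn [0.0, 0.0, 7.09]
t 0.9 pos [0.2382, -0.6848, 0.2313] yaw 19.19 q [1.14, 0.59, 0.05, 1.61, -0.03, 0.94, -0.03] F [-0.6, 0.2, -0.2] gap 0.997
shift cm [31.21, -40.47, 0.13] turn [0.0, 0.0, 7.09]
```

servo_tool(plan=[{"tx": 3.5,"ty": -4.3},{"tx": 7.3,"ty": -9,"wz": 1},{"tx": 11.1,"ty": -13.6,"wz": 2},{"tx": 15,"ty": -18.3,"wz": 3},{"tx": 19,"ty": -23,"wz": 3.5}])

```text
invalid input at $.plan[0]: expected keys tx, ty, tz, wx, wy, wz, jaw
```

servo_tool(plan=[{"tx": 3.5,"ty": -4.3,"tz": 0,"wx": 0,"wy": 0,"wz": 0,"jaw": 0},{"tx": 7.3,"ty": -9,"tz": 0,"wx": 0,"wy": 0,"wz": 1,"jaw": 0},{"tx": 11.1,"ty": -13.6,"tz": 0,"wx": 0,"wy": 0,"wz": 2,"jaw": 0},{"tx": 15,"ty": -18.3,"tz": 0,"wx": 0,"wy": 0,"wz": 3,"jaw": 0},{"tx": 19,"ty": -23,"tz": 0,"wx": 0,"wy": 0,"wz": 3.5,"jaw": 0}])

```text
time_s: 1.52
position: [0.3428, -0.4034, 0.2316]
orientation: [[0.963, 0.27, 0.001], [0.27, -0.963, -0.001], [0.001, 0.001, -1.0]]
force: [0.9, 0.5, 0.3]
finger_gap: 1.001
```

```bash
python3 go.py .5715 .2215 .23 12.1
```

```text
t 1.52 pos [0.3428, -0.4034, 0.2316] yaw 15.65 q [0.75, 0.35, 0.03, 2.05, -0.02, 0.74, -0.5] F [0.9, 0.5, 0.3] gap 1.001
shift cm [38.88, -54.01, 0.14] turn [0.05, -0.04, 3.55]
```

servo_tool(plan=[{"tx": 3.5,"ty": -5,"tz": 0,"wx": 0,"wy": 0,"wz": 1,"jaw": 0},{"tx": 7.1,"ty": -10,"tz": 0,"wx": 0,"wy": 0,"wz": 2,"jaw": 0},{"tx": 10.7,"ty": -15,"tz": 0,"wx": 0,"wy": 0,"wz": 3,"jaw": 0},{"tx": 14.3,"ty": -20,"tz": 0,"wx": 0,"wy": 0,"wz": 3.5,"jaw": 0},{"tx": 18,"ty": -25,"tz": 0,"wx": 0,"wy": 0,"wz": 3.5,"jaw": 0}])

```text
time_s: 2.15
position: [0.4486, -0.114, 0.2318]
orientation: [[0.978, 0.211, 0.001], [0.211, -0.978, -0.0], [0.001, 0.001, -1.0]]
force: [0.5, -1.2, 0.1]
finger_gap: 1.004
```

servo_tool(plan=[{"tx": 3.5,"ty": -5,"tz": 0,"wx": 0,"wy": 0,"wz": 0,"jaw": 0},{"tx": 7.1,"ty": -10,"tz": 0,"wx": 0,"wy": 0,"wz": 0,"jaw": 0},{"tx": 10.7,"ty": -15,"tz": 0,"wx": 0,"wy": 0,"wz": 0,"jaw": 0},{"tx": 14.3,"ty": -20,"tz": 0,"wx": 0,"wy": 0,"wz": 0,"jaw": 0},{"tx": 17.5,"ty": -24,"tz": 0,"wx": 0,"wy": 0,"wz": 0,"jaw": 0}])

```text
time_s: 2.78
position: [0.569, 0.1587, 0.2316]
orientation: [[0.977, 0.213, 0.001], [0.213, -0.977, 0.001], [0.001, -0.001, -1.0]]
force: [0.9, -0.5, -1.4]
finger_gap: 0.996
```

```bash
python3 go.py .5715 .2215 .23 12.1; python3 - <<'E'
from h import *
p=robot.snapshot("wrist"); np.savez("w1.npz",**{k:np.array(v) for k,v in p.items()})
cv2.imwrite("pics/w1.png",p["frame"][:,:,::-1]); print(p["xyz"],np.round(p["orientation"],3).tolist())
E
```

```text
t 2.77 pos [0.569, 0.1587, 0.2316] yaw 12.29 q [-0.26, 0.42, -0.12, 1.92, 0.07, 0.81, -1.77] F [0.9, -0.5, -1.4] gap 0.996
shift cm [1.58, -6.08, 0.17] turn [-0.03, -0.06, 0.19]
[0.65199525 0.1758997  0.37482066] [[0.213, 0.923, 0.32], [-0.977, 0.202, 0.068], [-0.002, -0.327, 0.945]]
```

View pics/w1.png

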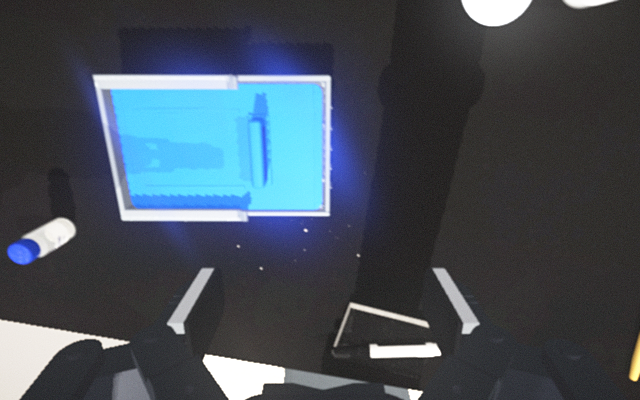

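The wrist view shows the box at (95–330, 75–220) with the bar at (258,152), lined up with the tool. Next I fit the edges.

```bash
cat > m2.py <<'E'
from h import *
p=dict(np.load("w1.npz"));W=cloud(p)
hsv=cv2.cvtColor(p["frame"],cv2.COLOR_RGB2HSV)
blue=(hsv[...,0]>85)&(hsv[...,0]<125)&(hsv[...,1]>100)&(hsv[...,2]>140)
blue[:60]=0;blue[225:]=0;blue[:,:105]=0;blue[:,335:]=0
pl=blue&(np.abs(W[...,2]-.034)<.005);c=W[pl];print("plate",len(c),rect(c),np.median(c[:,2]))
b=blue&(W[...,2]>.05);c=W[b];print("bar",len(c),rect(c),np.percentile(c[:,2],[5,50,95]))
t=c[c[:,2]>.056];print("bartop",len(t),rect(t))
sub=np.zeros_like(blue);sub[60:230,80:345]=1
r=sub&(W[...,2]>.039)&(hsv[...,1]<90);c=W[r];print("rails",len(c),rect(c),np.percentile(c[:,2],[50,95]))
r=sub&(W[...,2]>.026)&(W[...,2]<.06);c=W[r];print("box",len(c),rect(c))
E
python3 m2.py
```

```text
plate 23549 (array([0.56119574, 0.2540506 ]), (132.99298095703125, 208.06842041015625), 12.338343620300293) 0.03479124322096383
bar 1000 (array([0.58697925, 0.22650253]), (95.92958068847656, 20.162057876586914), 21.196866989135742) [0.05488085 0.05973421 0.06113134]
bartop 909 (array([0.57161371, 0.22089345]), (63.703712463378906, 13.08962345123291), 11.64879322052002)
rails 4372 (array([0.55508203, 0.29742468]), (139.05319213867188, 128.13929748535156), 12.18055534362793) [0.04770099 0.04921061]
box 31171 (array([0.56385132, 0.25650452]), (139.1591033935547, 211.8145751953125), 12.308732986450195)
```

```bash
python3 go.py .5716 .2207 .09 12.2;  python3 go.py .5716 .2207 .037 12.2
```

```text
t 2.83 pos [0.5722, 0.1676, 0.2321] yaw 12.71 q [-0.26, 0.43, -0.13, 1.91, 0.06, 0.8, -1.77] F [2.0, 5.9, 1.1] gap 1.0
shift cm [1.0, -5.1, 14.26] turn [-0.39, -0.45, 0.51]
t 2.83 pos [0.5722, 0.1676, 0.2321] yaw 12.71 q [-0.26, 0.43, -0.13, 1.91, 0.06, 0.8, -1.77] F [2.0, 5.9, 1.1] gap 1.0
shift cm [0.96, -5.06, 19.56] turn [-0.39, -0.45, 0.51]
```

servo_tool(plan=[{"tx": 0.3,"ty": -1.5,"tz": 4,"wx": 0,"wy": 0,"wz": 0,"jaw": 0},{"tx": 0.6,"ty": -3,"tz": 9,"wx": 0,"wy": 0,"wz": 0,"jaw": 0},{"tx": 1,"ty": -4.5,"tz": 13,"wx": 0,"wy": 0,"wz": 0,"jaw": 0},{"tx": 1,"ty": -5,"tz": 14,"wx": 0,"wy": 0,"wz": 0,"jaw": 0},{"tx": 1,"ty": -5,"tz": 14,"wx": 0,"wy": 0,"wz": 0,"jaw": 0}])

```text
time_s: 3.45
position: [0.5674, 0.2068, 0.0914]
orientation: [[0.977, 0.211, -0.0], [0.211, -0.977, -0.0], [-0.0, 0.0, -1.0]]
force: [-0.6, 0.1, -0.4]
finger_gap: 0.996
```

```bash
python3 go.py .5716 .2207 .037 12.2; python3 - <<'E'
from h import *
p=robot.snapshot("wrist"); np.savez("w1.npz",**{k:np.array(v) for k,v in p.items()})
cv2.imwrite("pics/w2.png",p["frame"][:,:,::-1])
E
python3 go.py .5716 .2207 .037 12.2
```

```text
t 3.45 pos [0.5674, 0.2068, 0.0914] yaw 12.21 q [-0.36, 0.63, -0.09, 1.98, 0.11, 0.54, -1.88] F [-0.6, 0.1, -0.4] gap 0.996
shift cm [0.7, -1.28, 5.44] turn [0.01, 0.02, 0.01]
t 3.5 pos [0.5682, 0.2064, 0.0923] yaw 12.16 q [-0.36, 0.63, -0.09, 1.98, 0.11, 0.54, -1.88] F [0.9, 0.2, 1.5] gap 0.999
shift cm [0.62, -1.33, 5.53] turn [0.01, -0.08, -0.04]
```

View pics/w2.png

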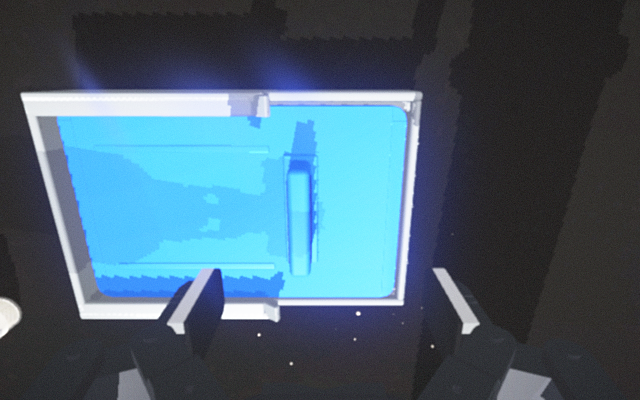

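```bash
python3 - <<'E'
from h import *
p=dict(np.load("w1.npz"));W=cloud(p)
hsv=cv2.cvtColor(p["frame"],cv2.COLOR_RGB2HSV)
blue=(hsv[...,0]>85)&(hsv[...,0]<125)&(hsv[...,1]>100)&(hsv[...,2]>140)
blue[:80]=0;blue[325:]=0;blue[:,:250]=0;blue[:,350:]=0
t=W[blue&(W[...,2]>.056)&(W[...,2]<.066)];print("bartop",len(t),rect(t),np.median(t[:,2]))
sub=np.zeros_like(blue);sub[80:255,10:430]=1
r=sub&(W[...,2]>.041)&(hsv[...,1]<90)&(W[...,2]<.055);c=W[r];print("rails",len(c),rect(c),np.percentile(c[:,2],[50,95]))
print(proj(p,[[.5682,.2064,.0923]]))
E
```

```text
bartop 2361 (array([0.57249573, 0.22106111]), (63.519535064697266, 12.9496488571167), 11.575922012329102) 0.05974684112067616
rails 8306 (array([0.57671405, 0.30196841]), (95.91780853271484, 128.69056701660156), 12.274083137512207) [0.04750453 0.04898999]
[[322.50270851 269.54929586]]
```

servo_tool(newtons=60, plan=[{"tx": 0.7,"ty": -1.3,"tz": 2,"wx": 0,"wy": 0,"wz": 0,"jaw": 0},{"tx": 0.7,"ty": -1.3,"tz": 4.5,"wx": 0,"wy": 0,"wz": 0,"jaw": 0},{"tx": 0.7,"ty": -1.3,"tz": 5.5,"wx": 0,"wy": 0,"wz": 0,"jaw": 0},{"tx": 0.7,"ty": -1.3,"tz": 5.5,"wx": 0,"wy": 0,"wz": 0,"jaw": 0.5},{"tx": 0.7,"ty": -1.3,"tz": 5.5,"wx": 0,"wy": 0,"wz": 0,"jaw": 1}])

```text
time_s: 4.12
position: [0.5725, 0.2208, 0.0376]
orientation: [[0.978, 0.21, 0.002], [0.21, -0.978, 0.001], [0.002, -0.0, -1.0]]
force: [-0.2, -0.3, 0.4]
finger_gap: 0.601
```

servo_tool(plan=[{"tx": 0,"ty": 0,"tz": 0,"wx": 0,"wy": 0,"wz": 0,"jaw": 1},{"tx": 0,"ty": 0,"tz": 0,"wx": 0,"wy": 0,"wz": 0,"jaw": 1},{"tx": 0,"ty": 0,"tz": 0,"wx": 0,"wy": 0,"wz": 0,"jaw": 1},{"tx": 0,"ty": 0,"tz": 0,"wx": 0,"wy": 0,"wz": 0,"jaw": 1},{"tx": 0,"ty": 0,"tz": 0,"wx": 0,"wy": 0,"wz": 0,"jaw": 1}])

```text
time_s: 4.75
position: [0.572, 0.2212, 0.037]
orientation: [[0.977, 0.211, 0.001], [0.211, -0.977, 0.0], [0.001, -0.0, -1.0]]
force: [-0.8, -0.2, 7.1]
finger_gap: 0.126
```

```bash
python3 go.py .5716 .2207 .037 12.2
```

```text
t 4.75 pos [0.572, 0.2212, 0.037] yaw 12.18 q [-0.39, 0.72, -0.08, 1.97, 0.12, 0.45, -1.91] F [-0.8, -0.2, 7.1] gap 0.126
shift cm [-0.05, 0.04, 0.0] turn [-0.01, -0.06, -0.02]
```

servo_tool(plan=[{"tx": 0,"ty": 0,"tz": -0.2,"wx": 0,"wy": 0,"wz": 0,"jaw": 1},{"tx": 0,"ty": 0,"tz": -0.4,"wx": 0,"wy": 0,"wz": 0,"jaw": 1},{"tx": 0,"ty": 0,"tz": -0.65,"wx": 0,"wy": 0,"wz": 0,"jaw": 1},{"tx": 0,"ty": 0,"tz": -0.65,"wx": 0,"wy": 0,"wz": 0,"jaw": 1},{"tx": 0,"ty": 0,"tz": -0.65,"wx": 0,"wy": 0,"wz": 0,"jaw": 1}])

```text
time_s: 5.38
position: [0.5714, 0.221, 0.0427]
orientation: [[0.977, 0.211, -0.0], [0.211, -0.977, -0.0], [-0.0, 0.0, -1.0]]
force: [0.9, -0.0, -1.3]
finger_gap: 0.125
```

```bash
python3 go.py .5716 .2207 .037 12.2; python3 - <<'E'
from h import *
p=robot.snapshot("wrist"); np.savez("w1.npz",**{k:np.array(v) for k,v in p.items()})
cv2.imwrite("pics/w3.png",p["frame"][:,:,::-1]);W=cloud(p)
for q in [(130,200),(150,270),(200,200),(350,200),(370,150),(370,280)]: print(q,np.round(W[q[1],q[0]],4))
E
```

```text
t 5.38 pos [0.5714, 0.221, 0.0427] yaw 12.19 q [-0.39, 0.71, -0.08, 1.97, 0.12, 0.46, -1.91] F [0.9, -0.0, -1.3] gap 0.125
shift cm [0.01, 0.03, 0.57] turn [0.0, 0.01, -0.01]
(130, 200) [0.5863 0.3104 0.04  ]
(150, 270) [0.5531 0.2996 0.0407]
(200, 200) [0.5926 0.2804 0.0394]
(350, 200) [0.6068 0.2157 0.0399]
(370, 150) [0.6302 0.2127 0.04  ]
(370, 280) [0.5696 0.1968 0.0403]
```

View pics/w3.png

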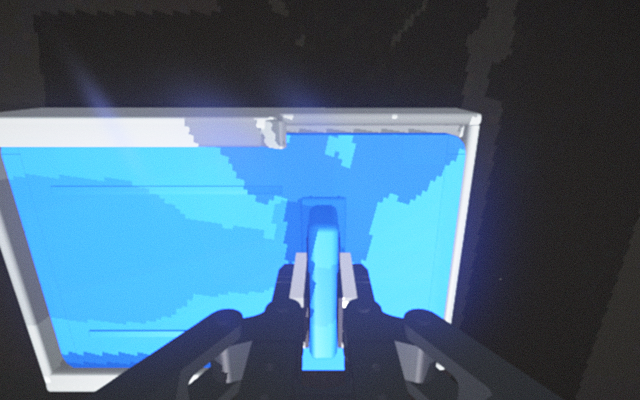

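The lid is up level by about 5.5 mm. I'll raise it 1 mm more, then slide it out.

servo_tool(plan=[{"tx": 0,"ty": 0,"tz": -0.1,"wx": 0,"wy": 0,"wz": 0,"jaw": 1},{"tx": 0,"ty": 0.4,"tz": -0.1,"wx": 0,"wy": 0,"wz": 0,"jaw": 1},{"tx": 0,"ty": 1.2,"tz": -0.1,"wx": 0,"wy": 0,"wz": 0,"jaw": 1},{"tx": 0,"ty": 2,"tz": -0.1,"wx": 0,"wy": 0,"wz": 0,"jaw": 1},{"tx": 0,"ty": 2,"tz": -0.1,"wx": 0,"wy": 0,"wz": 0,"jaw": 1}])

```text
time_s: 6.05
position: [0.5761, 0.1996, 0.0437]
orientation: [[0.978, 0.209, -0.0], [0.209, -0.978, -0.001], [-0.0, 0.001, -1.0]]
force: [0.3, -0.7, -1.2]
finger_gap: 0.126
```

```bash
python3 go.py .5716 .2207 .037 12.2; python3 - <<'E'
from h import *
p=robot.snapshot("wrist"); 
cv2.imwrite("pics/w4.png",p["frame"][:,:,::-1])
E
```

```text
t 6.05 pos [0.5761, 0.1996, 0.0437] yaw 12.05 q [-0.35, 0.7, -0.08, 1.98, 0.12, 0.46, -1.88] F [0.3, -0.7, -1.2] gap 0.126
shift cm [0.0, -2.16, 0.67] turn [0.06, 0.02, -0.15]
```

View pics/w4.png

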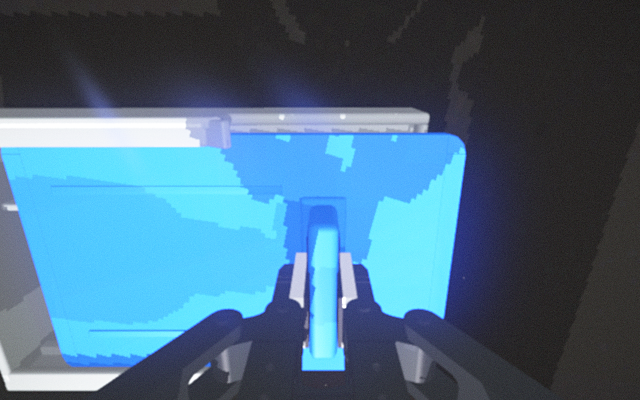

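The lid is over the lip with no contact force, so I carry on sliding.

servo_tool(plan=[{"tx": 0,"ty": 2,"tz": 0,"wx": 0,"wy": 0,"wz": 0,"jaw": 1},{"tx": 0,"ty": 4.5,"tz": 0,"wx": 0,"wy": 0,"wz": 0,"jaw": 1},{"tx": 0,"ty": 7,"tz": 0,"wx": 0,"wy": 0,"wz": 0,"jaw": 1},{"tx": 0,"ty": 9.5,"tz": 0,"wx": 0,"wy": 0,"wz": 0,"jaw": 1},{"tx": 0,"ty": 11.3,"tz": 0,"wx": 0,"wy": 0,"wz": 0,"jaw": 1}])

```text
time_s: 6.72
position: [0.5999, 0.088, 0.0438]
orientation: [[0.978, 0.209, -0.0], [0.209, -0.978, -0.001], [-0.0, 0.001, -1.0]]
force: [0.2, 0.8, -2.0]
finger_gap: 0.125
```

```bash
python3 go.py .568 -.062 .037 12.2; python3 - <<'E'
from h import *
p=robot.snapshot("wrist"); 
cv2.imwrite("pics/w5.png",p["frame"][:,:,::-1])
E
python3 go.py .568 -.062 .037 12.2
```

```text
t 6.72 pos [0.5999, 0.088, 0.0438] yaw 12.06 q [-0.15, 0.7, -0.1, 1.99, 0.16, 0.46, -1.73] F [0.2, 0.8, -2.0] gap 0.125
shift cm [-6.25, 14.0, 0.69] turn [0.07, 0.02, -0.14]
t 6.78 pos [0.6004, 0.0849, 0.0437] yaw 11.88 q [-0.15, 0.7, -0.1, 1.99, 0.16, 0.46, -1.73] F [0.2, -2.7, -1.9] gap 0.125
shift cm [-6.2, 13.7, 0.72] turn [0.19, 0.03, -0.32]
```

View pics/w5.png

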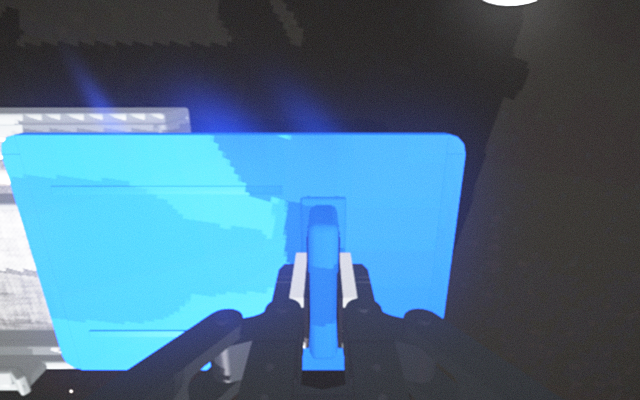

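servo_tool(plan=[{"tx": 0,"ty": 0,"tz": -2,"wx": 0,"wy": 0,"wz": 0,"jaw": 1},{"tx": -1,"ty": 3,"tz": -4,"wx": 0,"wy": 0,"wz": 0,"jaw": 1},{"tx": -3,"ty": 7,"tz": -4,"wx": 0,"wy": 0,"wz": 0,"jaw": 1},{"tx": -5,"ty": 11,"tz": -3,"wx": 0,"wy": 0,"wz": 0,"jaw": 1},{"tx": -6.2,"ty": 13.8,"tz": -1,"wx": 0,"wy": 0,"wz": 0,"jaw": 1}])

```text
time_s: 7.4
position: [0.569, -0.0576, 0.0558]
orientation: [[0.977, 0.212, 0.004], [0.212, -0.977, -0.0], [0.004, 0.001, -1.0]]
force: [0.5, 0.4, -1.6]
finger_gap: 0.125
```

servo_tool(plan=[{"tx": 0,"ty": 0,"tz": 2,"wx": 0,"wy": 0,"wz": 0,"jaw": 1},{"tx": 0,"ty": 0,"tz": 3.3,"wx": 0,"wy": 0,"wz": 0,"jaw": 1},{"tx": 0,"ty": 0,"tz": 4,"wx": 0,"wy": 0,"wz": 0,"jaw": 1},{"tx": 0,"ty": 0,"tz": 4,"wx": 0,"wy": 0,"wz": 0,"jaw": 1},{"tx": 0,"ty": 0,"tz": 4,"wx": 0,"wy": 0,"wz": 0,"jaw": 1}])

```text
time_s: 8.02
position: [0.5687, -0.0565, 0.0143]
orientation: [[0.977, 0.212, 0.001], [0.212, -0.977, 0.0], [0.001, 0.0, -1.0]]
force: [-0.1, 0.6, -1.4]
finger_gap: 0.128
```

```bash
python3 go.py .568 -.062 .0095 12.2; python3 - <<'E'
from h import *
p=robot.snapshot("wrist"); 
cv2.imwrite("pics/w6.png",p["frame"][:,:,::-1]);W=cloud(p)
for q in [(130,200),(150,270),(200,200),(350,200),(370,150),(370,280)]: print(q,np.round(W[q[1],q[0]],4))
E
```

```text
t 8.03 pos [0.5687, -0.0565, 0.0143] yaw 12.23 q [0.1, 0.73, -0.11, 2.07, 0.2, 0.35, -1.53] F [-0.1, 0.6, -1.4] gap 0.128
shift cm [-0.18, 0.53, 0.48] turn [0.01, -0.06, 0.03]
(130, 200) [0.5836 0.0329 0.012 ]
(150, 270) [0.5498 0.0225 0.0117]
(200, 200) [0.59   0.0029 0.0118]
(350, 200) [ 0.6045 -0.0614  0.013 ]
(370, 150) [ 0.6272 -0.0648  0.0103]
(370, 280) [ 0.5668 -0.0806  0.0118]
```

View pics/w6.png

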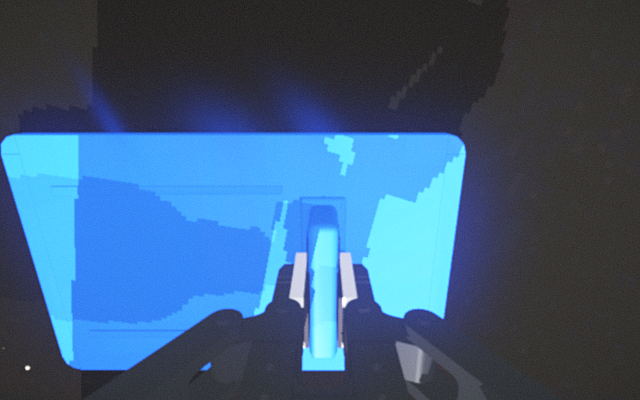

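servo_tool(plan=[{"tx": 0,"ty": 0,"tz": 0.3,"wx": 0,"wy": 0,"wz": 0,"jaw": 1},{"tx": 0,"ty": 0,"tz": 0.48,"wx": 0,"wy": 0,"wz": 0,"jaw": 1},{"tx": 0,"ty": 0,"tz": 0.48,"wx": 0,"wy": 0,"wz": 0,"jaw": 1},{"tx": 0,"ty": 0,"tz": 0.48,"wx": 0,"wy": 0,"wz": 0,"jaw": 0.6},{"tx": 0,"ty": 0,"tz": 0.48,"wx": 0,"wy": 0,"wz": 0,"jaw": 0.3}])

```text
time_s: 8.7
position: [0.5682, -0.057, 0.0091]
orientation: [[0.977, 0.211, 0.0], [0.211, -0.977, 0.0], [0.0, 0.0, -1.0]]
force: [-0.1, -0.7, 0.2]
finger_gap: 0.54
```

```bash
python3 go.py .568 -.062 .0095 12.2
```

```text
t 8.7 pos [0.5682, -0.057, 0.0091] yaw 12.18 q [0.09, 0.74, -0.1, 2.07, 0.21, 0.34, -1.53] F [-0.1, -0.7, 0.2] gap 0.54
shift cm [-0.13, 0.48, -0.04] turn [0.0, -0.01, -0.02]
```

servo_tool(plan=[{"tx": 0,"ty": 0,"tz": -4,"wx": 0,"wy": 0,"wz": 0,"jaw": 0},{"tx": -2,"ty": 2,"tz": -9,"wx": 0,"wy": 0,"wz": -1,"jaw": 0},{"tx": -6,"ty": 6,"tz": -12,"wx": 0,"wy": 0,"wz": -2,"jaw": 0},{"tx": -10,"ty": 10,"tz": -13,"wx": 0,"wy": 0,"wz": -4,"jaw": 0},{"tx": -14,"ty": 14,"tz": -13,"wx": 0,"wy": 0,"wz": -5.2,"jaw": 0}])

```text
time_s: 9.32
position: [0.4606, -0.2252, 0.1404]
orientation: [[0.954, 0.3, 0.003], [0.3, -0.954, -0.002], [0.002, 0.002, -1.0]]
force: [1.2, 0.1, -0.5]
finger_gap: 0.998
```

servo_tool(plan=[{"tx": -2,"ty": 3,"tz": 1,"wx": 0,"wy": 0,"wz": 0,"jaw": 0},{"tx": -3.5,"ty": 5,"tz": 2,"wx": 0,"wy": 0,"wz": 0,"jaw": 0},{"tx": -4,"ty": 6,"tz": 2,"wx": 0,"wy": 0,"wz": 0,"jaw": 0},{"tx": -4,"ty": 6,"tz": 2,"wx": 0,"wy": 0,"wz": 0,"jaw": 0},{"tx": -4,"ty": 6,"tz": 2,"wx": 0,"wy": 0,"wz": 0,"jaw": 0}])

```text
time_s: 9.95
position: [0.4416, -0.2913, 0.1194]
orientation: [[0.954, 0.301, 0.001], [0.301, -0.954, 0.0], [0.001, -0.0, -1.0]]
force: [-1.1, -1.0, 0.3]
finger_gap: 0.998
```

```bash
python3 - <<'E'
from h import *
p=robot.snapshot("wrist"); np.savez("w1.npz",**{k:np.array(v) for k,v in p.items()})
cv2.imwrite("pics/w7.png",p["frame"][:,:,::-1]);W=cloud(p)
for q in robot.masks_of("brush",p)[:2]:
    m=q["region"];w=W[m];w=w[w[:,2]>.003];print(q["conf"],q["xy"],m.sum(),rect(w),np.percentile(w[:,2],[5,50,95]))
E
python3 go.py .434 -.292 .1 17.4
```

```text
0.85 [324.5, 170.7] 2732 (array([ 0.44277136, -0.29145532]), (161.65692138671875, 13.467470169067383), 17.75205421447754) [0.00792857 0.01072143 0.01289528]
t 10.05 pos [0.4414, -0.2912, 0.1193] yaw 17.52 q [0.66, 0.52, -0.22, 2.13, 0.22, 0.51, -0.99] F [-0.2, -0.2, -0.2] gap 0.996
shift cm [-0.73, -0.15, 1.93] turn [-0.01, -0.04, 0.12]
```

View pics/w7.png

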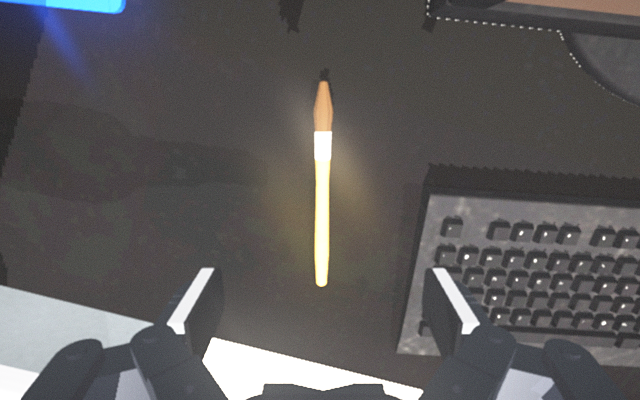

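servo_tool(newtons=30, plan=[{"tx": -0.7,"ty": 0,"tz": 4,"wx": 0,"wy": 0,"wz": -0.2,"jaw": 0.4},{"tx": -0.7,"ty": 0.05,"tz": 8,"wx": 0,"wy": 0,"wz": -0.2,"jaw": 0.4},{"tx": -0.7,"ty": 0.05,"tz": 10.7,"wx": 0,"wy": 0,"wz": -0.2,"jaw": 0.5},{"tx": -0.7,"ty": 0.05,"tz": 11.5,"wx": 0,"wy": 0,"wz": -0.2,"jaw": 0.5},{"tx": -0.7,"ty": 0.05,"tz": 11.5,"wx": 0,"wy": 0,"wz": -0.2,"jaw": 0.6}])

```text
time_s: 10.68
position: [0.4345, -0.2946, 0.0041]
orientation: [[0.953, 0.303, -0.0], [0.303, -0.953, 0.0], [0.0, -0.0, -1.0]]
force: [-0.5, -0.1, 0.1]
finger_gap: 0.4
```

servo_tool(plan=[{"tx": 0,"ty": 0,"tz": 0,"wx": 0,"wy": 0,"wz": 0,"jaw": 1},{"tx": 0,"ty": 0,"tz": 0,"wx": 0,"wy": 0,"wz": 0,"jaw": 1},{"tx": 0,"ty": 0,"tz": 0,"wx": 0,"wy": 0,"wz": 0,"jaw": 1},{"tx": 0,"ty": 0,"tz": 0,"wx": 0,"wy": 0,"wz": 0,"jaw": 1},{"tx": 0,"ty": 0,"tz": 0,"wx": 0,"wy": 0,"wz": 0,"jaw": 1}])

```text
time_s: 11.3
position: [0.4348, -0.2955, 0.005]
orientation: [[0.953, 0.302, 0.002], [0.302, -0.953, -0.001], [0.001, 0.001, -1.0]]
force: [0.0, 1.2, 7.7]
finger_gap: 0.101
```

```bash
python3 - <<'E'
from h import *
p=robot.snapshot("wrist"); np.savez("w1.npz",**{k:np.array(v) for k,v in p.items()})
cv2.imwrite("pics/w8.png",p["frame"][:,:,::-1])
E
python3 go.py .434 -.292 .1 17.4
```

```text
t 11.35 pos [0.4348, -0.2955, 0.005] yaw 17.59 q [0.6, 0.72, -0.12, 2.17, 0.3, 0.26, -1.05] F [0.7, 1.3, 6.6] gap 0.106
shift cm [0.04, -0.35, -9.5] turn [0.08, -0.08, 0.19]
```

View pics/w8.png

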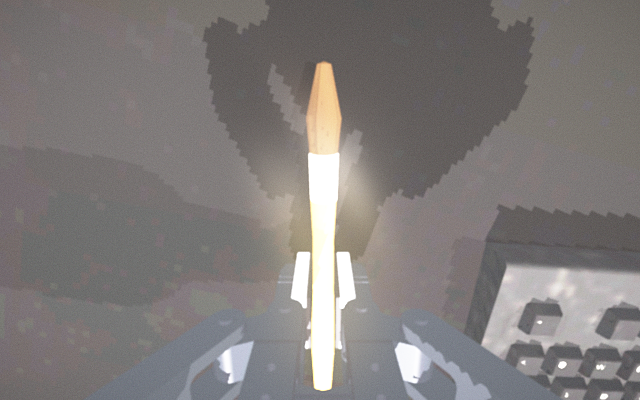

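servo_tool(plan=[{"tx": 0,"ty": 0,"tz": -4,"wx": 0,"wy": 0,"wz": 0,"jaw": 1},{"tx": 1.5,"ty": -2.5,"tz": -9,"wx": 0,"wy": 0,"wz": 0,"jaw": 1},{"tx": 4.5,"ty": -8,"tz": -12,"wx": 0,"wy": 0,"wz": -8,"jaw": 1},{"tx": 7.5,"ty": -13,"tz": -13,"wx": 0,"wy": 0,"wz": -18,"jaw": 1},{"tx": 10.5,"ty": -18.5,"tz": -13,"wx": 0,"wy": 0,"wz": -28,"jaw": 1}])

```text
time_s: 11.98
position: [0.4788, -0.0894, 0.1355]
orientation: [[0.697, 0.717, 0.004], [0.717, -0.697, -0.001], [0.002, 0.003, -1.0]]
force: [1.2, 0.1, -0.7]
finger_gap: 0.11
```

```bash
python3 go.py .5493 .2431 .135 102.2
```

```text
t 11.97 pos [0.4788, -0.0894, 0.1355] yaw 45.83 q [0.36, 0.47, -0.35, 2.2, 0.32, 0.51, -1.01] F [1.2, 0.1, -0.7] gap 0.11
shift cm [28.76, -18.11, 0.05] turn [0.23, -0.0, -56.37]
```

servo_tool(plan=[{"tx": 5,"ty": -3.2,"tz": 0,"wx": 0,"wy": 0,"wz": -10,"jaw": 1},{"tx": 10,"ty": -6.4,"tz": 0,"wx": 0,"wy": 0,"wz": -20,"jaw": 1},{"tx": 15,"ty": -9.6,"tz": 0,"wx": 0,"wy": 0,"wz": -30,"jaw": 1},{"tx": 20,"ty": -12.8,"tz": 0,"wx": 0,"wy": 0,"wz": -40,"jaw": 1},{"tx": 25,"ty": -15.5,"tz": 0,"wx": 0,"wy": 0,"wz": -50,"jaw": 1}])

```text
time_s: 12.6
position: [0.5417, 0.1982, 0.1341]
orientation: [[-0.103, 0.995, 0.0], [0.995, 0.103, -0.001], [-0.001, -0.0, -1.0]]
force: [0.0, -0.3, -1.0]
finger_gap: 0.106
```

```bash
python3 go.py .5493 .2431 .135 102.2
```

```text
t 12.6 pos [0.5417, 0.1982, 0.1341] yaw 95.94 q [-0.02, 0.6, -0.57, 2.0, 0.5, 0.68, -0.81] F [0.0, -0.3, -1.0] gap 0.106
shift cm [4.39, 1.22, -0.09] turn [-0.0, 0.04, -6.26]
```

servo_tool(plan=[{"tx": 2,"ty": 0.6,"tz": 1,"wx": 0,"wy": 0,"wz": -5,"jaw": 1},{"tx": 3.4,"ty": 1.1,"tz": 3,"wx": 0,"wy": 0,"wz": -6.2,"jaw": 1},{"tx": 3.8,"ty": 1.2,"tz": 5,"wx": 0,"wy": 0,"wz": -6.2,"jaw": 1},{"tx": 3.8,"ty": 1.2,"tz": 5,"wx": 0,"wy": 0,"wz": -6.2,"jaw": 1},{"tx": 3.8,"ty": 1.2,"tz": 5,"wx": 0,"wy": 0,"wz": -6.2,"jaw": 1}])

```text
time_s: 13.22
position: [0.5499, 0.2338, 0.0836]
orientation: [[-0.202, 0.979, -0.001], [0.979, 0.202, -0.002], [-0.001, -0.001, -1.0]]
force: [-0.8, 0.2, 0.1]
finger_gap: 0.106
```

```bash
python3 - <<'E'
from h import *
p=robot.snapshot("wrist"); np.savez("w1.npz",**{k:np.array(v) for k,v in p.items()})
cv2.imwrite("pics/w9.png",p["frame"][:,:,::-1]);W=cloud(p)
for q in robot.masks_of("brush",p)[:2]:
    m=q["region"];w=W[m];print(q["conf"],q["xy"],m.sum(),rect(w),np.percentile(w[:,2],[5,50,95]))
E
python3 go.py .5493 .2431 .0135 102.2
```

```text
t 13.32 pos [0.5504, 0.2346, 0.0844] yaw 101.7 q [-0.1, 0.69, -0.54, 1.98, 0.59, 0.63, -0.82] F [-0.6, -0.9, -0.1] gap 0.103
shift cm [0.86, 0.06, 7.09] turn [0.03, 0.03, -0.5]
```

View pics/w9.png

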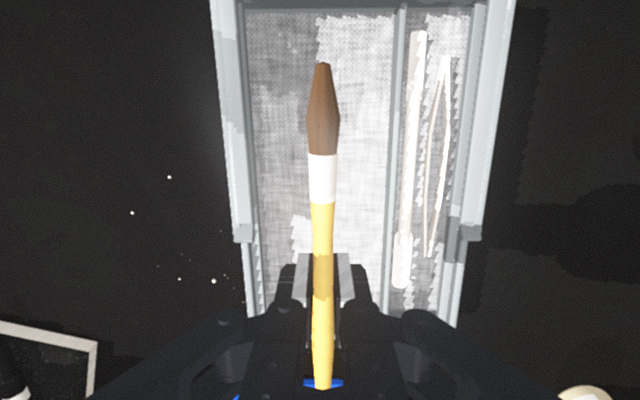

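The open box shows the bay between columns 247 and 393, with the brush centred at 322. The spatula and tweezers sit in the right compartment, so I lower.

servo_tool(plan=[{"tx": 0.85,"ty": 0.05,"tz": 1.5,"wx": 0,"wy": 0,"wz": -0.5,"jaw": 1},{"tx": 0.85,"ty": 0.05,"tz": 4,"wx": 0,"wy": 0,"wz": -0.5,"jaw": 1},{"tx": 0.85,"ty": 0.05,"tz": 6,"wx": 0,"wy": 0,"wz": -0.5,"jaw": 1},{"tx": 0.85,"ty": 0.05,"tz": 7,"wx": 0,"wy": 0,"wz": -0.5,"jaw": 1},{"tx": 0.85,"ty": 0.05,"tz": 7,"wx": 0,"wy": 0,"wz": -0.5,"jaw": 1}])

```text
time_s: 13.95
position: [0.5486, 0.2441, 0.0133]
orientation: [[-0.213, 0.977, -0.001], [0.977, 0.213, -0.0], [-0.0, -0.001, -1.0]]
force: [0.7, -1.3, 0.1]
finger_gap: 0.108
```

```bash
python3 go.py .5493 .2431 .012 102.2
```

```text
t 13.95 pos [0.5486, 0.2441, 0.0133] yaw 102.3 q [-0.18, 0.79, -0.45, 1.99, 0.68, 0.51, -0.91] F [0.7, -1.3, 0.1] gap 0.108
shift cm [-0.11, 0.05, 0.13] turn [-0.05, 0.01, 0.1]
```

servo_tool(plan=[{"tx": 0,"ty": 0,"tz": 0.1,"wx": 0,"wy": 0,"wz": 0,"jaw": 1},{"tx": 0,"ty": 0,"tz": 0.1,"wx": 0,"wy": 0,"wz": 0,"jaw": 0.8},{"tx": 0,"ty": 0,"tz": 0.1,"wx": 0,"wy": 0,"wz": 0,"jaw": 0.65},{"tx": 0,"ty": 0,"tz": 0.1,"wx": 0,"wy": 0,"wz": 0,"jaw": 0.65},{"tx": 0,"ty": 0,"tz": -2,"wx": 0,"wy": 0,"wz": 0,"jaw": 0.65}])

```text
time_s: 14.58
position: [0.5478, 0.2432, 0.0335]
orientation: [[-0.213, 0.977, -0.003], [0.977, 0.213, -0.002], [-0.001, -0.003, -1.0]]
force: [-0.3, 0.1, 0.7]
finger_gap: 0.347
```

servo_tool(plan=[{"tx": 0,"ty": 0,"tz": -3,"wx": 0,"wy": 0,"wz": 0,"jaw": 0.65},{"tx": 0,"ty": 0,"tz": -7,"wx": 0,"wy": 0,"wz": 0,"jaw": 0.65},{"tx": -2,"ty": 0,"tz": -11,"wx": 0,"wy": 0,"wz": 7,"jaw": 0.3},{"tx": -5,"ty": 0,"tz": -12,"wx": 0,"wy": 0,"wz": 17,"jaw": 0},{"tx": -8,"ty": 0,"tz": -12,"wx": 0,"wy": 0,"wz": 27,"jaw": 0}])

```text
time_s: 15.2
position: [0.5669, 0.1658, 0.157]
orientation: [[0.259, 0.966, 0.004], [0.966, -0.259, 0.002], [0.003, 0.004, -1.0]]
force: [0.5, 0.4, -0.4]
finger_gap: 0.963
```

```bash
python3 - <<'E'
from h import *
p=robot.snapshot("wrist")
cv2.imwrite("pics/w10.png",p["frame"][:,:,::-1]);W=cloud(p)
for q in robot.masks_of("brush",p)[:2]:
    m=q["region"];w=W[m];print(q["conf"],q["xy"],m.sum(),rect(w),np.percentile(w[:,2],[5,50,95]))
E
python3 go.py .568 -.0568 .14 12.2
```

```text
0.98 [266.6, 81.2] 2728 (array([0.54576428, 0.24466553]), (4.940859794616699, 151.49075317382812), 14.695943832397461) [nan nan nan]
t 15.3 pos [0.567, 0.1611, 0.1555] yaw 74.88 q [-0.0, 0.56, -0.49, 1.96, 0.4, 0.71, -1.01] F [-0.6, -0.7, -1.0] gap 0.999
shift cm [-21.0, 5.77, 1.62] turn [0.22, 0.06, 62.68]
```

View pics/w10.png

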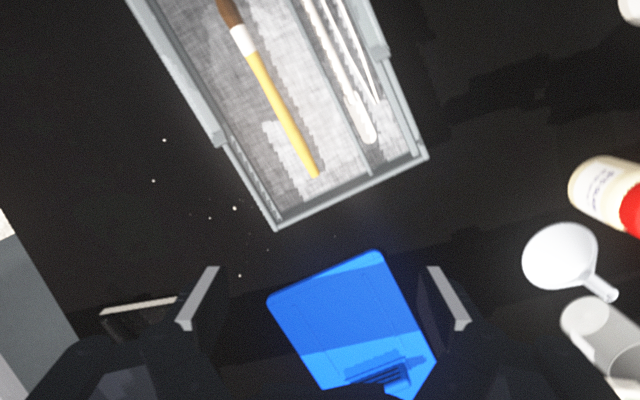

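The brush lies in the wide bay, with its handle end at (315,175). Now back to the lid.

servo_tool(plan=[{"tx": -4,"ty": 1,"tz": 0,"wx": 0,"wy": 0,"wz": 10,"jaw": 0},{"tx": -8,"ty": 2.2,"tz": 0,"wx": 0,"wy": 0,"wz": 20.5,"jaw": 0},{"tx": -12,"ty": 3.3,"tz": 0,"wx": 0,"wy": 0,"wz": 31,"jaw": 0},{"tx": -16,"ty": 4.5,"tz": 0,"wx": 0,"wy": 0,"wz": 41.5,"jaw": 0},{"tx": -19,"ty": 5.5,"tz": 1,"wx": 0,"wy": 0,"wz": 52,"jaw": 0}])

```text
time_s: 15.92
position: [0.5714, -0.0326, 0.1453]
orientation: [[0.92, 0.391, 0.002], [0.391, -0.92, 0.001], [0.002, 0.0, -1.0]]
force: [0.2, 0.3, -0.3]
finger_gap: 1.003
```

```bash
python3 go.py .568 -.0568 .09 12.2
```

```text
t 15.93 pos [0.5714, -0.0326, 0.1453] yaw 23.04 q [0.16, 0.53, -0.25, 2.02, 0.22, 0.62, -1.4] F [0.2, 0.3, -0.3] gap 1.003
shift cm [-1.27, 2.09, 5.53] turn [0.01, -0.14, 10.84]
```

servo_tool(plan=[{"tx": -0.6,"ty": 1,"tz": 2,"wx": 0,"wy": 0,"wz": 6,"jaw": 0},{"tx": -1.2,"ty": 1.8,"tz": 4,"wx": 0,"wy": 0,"wz": 10.8,"jaw": 0},{"tx": -1.2,"ty": 1.8,"tz": 5.4,"wx": 0,"wy": 0,"wz": 10.8,"jaw": 0},{"tx": -1.2,"ty": 1.8,"tz": 5.4,"wx": 0,"wy": 0,"wz": 10.8,"jaw": 0},{"tx": -1.2,"ty": 1.8,"tz": 5.4,"wx": 0,"wy": 0,"wz": 10.8,"jaw": 0}])

```text
time_s: 16.55
position: [0.5675, -0.052, 0.0906]
orientation: [[0.976, 0.219, 0.001], [0.219, -0.976, 0.001], [0.001, -0.001, -1.0]]
force: [-0.1, -0.6, 0.0]
finger_gap: 0.999
```

```bash
python3 - <<'E'
from h import *
p=robot.snapshot("wrist");np.savez("w1.npz",**{k:np.array(v) for k,v in p.items()})
cv2.imwrite("pics/w11.png",p["frame"][:,:,::-1]);W=cloud(p)
hsv=cv2.cvtColor(p["frame"],cv2.COLOR_RGB2HSV)
blue=(hsv[...,0]>85)&(hsv[...,0]<125)&(hsv[...,1]>100)&(hsv[...,2]>100)
t=W[blue&(W[...,2]>.028)&(W[...,2]<.038)];print("bartop",len(t),rect(t),np.median(t[:,2]))
t=W[blue&(W[...,2]>.003)&(W[...,2]<.009)];print("plate",len(t),rect(t),np.median(t[:,2]))
E
python3 go.py .568 -.0568 .0105 12.2
```

```text
bartop 1769 (array([ 0.56871704, -0.05723737]), (63.855350494384766, 13.041144371032715), 12.39139461517334) 0.03170136358925349
plate 45136 (array([ 0.56621912, -0.01864293]), (137.2246551513672, 197.02899169921875), 12.001274108886719) 0.006677848358410857
t 16.6 pos [0.5676, -0.0523, 0.0907] yaw 12.6 q [0.14, 0.6, -0.17, 2.05, 0.2, 0.5, -1.54] F [0.4, -0.4, -0.6] gap 1.002
shift cm [-0.08, 0.45, 8.02] turn [-0.02, -0.09, 0.4]
```

View pics/w11.png

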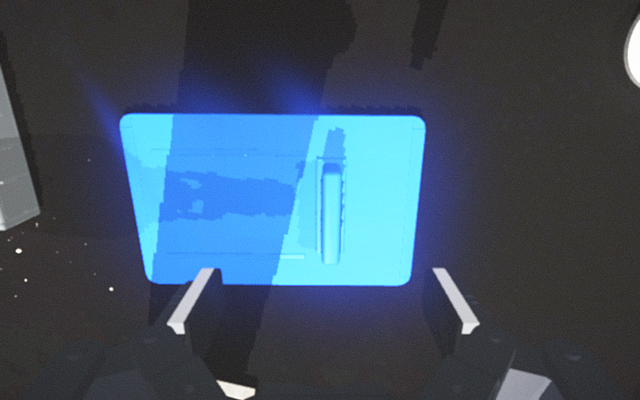

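servo_tool(newtons=60, plan=[{"tx": 0,"ty": 0.45,"tz": 3,"wx": 0,"wy": 0,"wz": 0.4,"jaw": 0},{"tx": 0,"ty": 0.45,"tz": 6.5,"wx": 0,"wy": 0,"wz": 0.4,"jaw": 0},{"tx": 0,"ty": 0.45,"tz": 7.9,"wx": 0,"wy": 0,"wz": 0.4,"jaw": 0.2},{"tx": 0,"ty": 0.45,"tz": 7.9,"wx": 0,"wy": 0,"wz": 0.4,"jaw": 0.5},{"tx": 0,"ty": 0.45,"tz": 7.9,"wx": 0,"wy": 0,"wz": 0.4,"jaw": 1}])

```text
time_s: 17.23
position: [0.5688, -0.0575, 0.012]
orientation: [[0.978, 0.21, 0.002], [0.21, -0.978, 0.0], [0.002, 0.0, -1.0]]
force: [0.9, 0.1, -0.6]
finger_gap: 0.382
```

servo_tool(plan=[{"tx": 0,"ty": 0,"tz": 0,"wx": 0,"wy": 0,"wz": 0,"jaw": 1},{"tx": 0,"ty": 0,"tz": 0,"wx": 0,"wy": 0,"wz": 0,"jaw": 1},{"tx": 0,"ty": 0,"tz": 0,"wx": 0,"wy": 0,"wz": 0,"jaw": 1},{"tx": 0,"ty": 0,"tz": 0,"wx": 0,"wy": 0,"wz": 0,"jaw": 1},{"tx": 0,"ty": 0,"tz": 0,"wx": 0,"wy": 0,"wz": 0,"jaw": 1}])

```text
time_s: 17.85
position: [0.5688, -0.0576, 0.0123]
orientation: [[0.978, 0.209, 0.002], [0.209, -0.978, -0.0], [0.002, 0.001, -1.0]]
force: [-0.6, -0.5, 6.2]
finger_gap: 0.123
```

```bash
python3 go.py .568 -.0568 .0105 12.2
```

```text
t 17.85 pos [0.5688, -0.0576, 0.0123] yaw 12.09 q [0.11, 0.73, -0.12, 2.07, 0.24, 0.35, -1.57] F [-0.6, -0.5, 6.2] gap 0.123
shift cm [-0.06, -0.09, 0.18] turn [0.03, -0.12, -0.11]
```

servo_tool(plan=[{"tx": 0,"ty": 0,"tz": -2,"wx": 0,"wy": 0,"wz": 0,"jaw": 1},{"tx": 0,"ty": 0,"tz": -5,"wx": 0,"wy": 0,"wz": 0,"jaw": 1},{"tx": 1.5,"ty": -3,"tz": -6.5,"wx": 0,"wy": 0,"wz": 0,"jaw": 1},{"tx": 3.5,"ty": -7,"tz": -6.5,"wx": 0,"wy": 0,"wz": 0,"jaw": 1},{"tx": 5.2,"ty": -10.5,"tz": -6.5,"wx": 0,"wy": 0,"wz": 0,"jaw": 1}])

```text
time_s: 18.48
position: [0.5972, 0.0573, 0.0767]
orientation: [[0.978, 0.209, 0.001], [0.209, -0.978, 0.0], [0.001, -0.0, -1.0]]
force: [0.1, -0.3, -1.7]
finger_gap: 0.125
```

servo_tool(plan=[{"tx": 1,"ty": -2,"tz": 0,"wx": 0,"wy": 0,"wz": 0,"jaw": 1},{"tx": 1,"ty": -3,"tz": 0.5,"wx": 0,"wy": 0,"wz": -0.1,"jaw": 1},{"tx": 1,"ty": -3,"tz": 1.5,"wx": 0,"wy": 0,"wz": -0.1,"jaw": 1},{"tx": 1,"ty": -3,"tz": 1.5,"wx": 0,"wy": 0,"wz": -0.1,"jaw": 1},{"tx": 1,"ty": -3,"tz": 1.5,"wx": 0,"wy": 0,"wz": -0.1,"jaw": 1}])

```text
time_s: 19.1
position: [0.5999, 0.0854, 0.0606]
orientation: [[0.978, 0.209, -0.001], [0.209, -0.978, -0.001], [-0.001, 0.001, -1.0]]
force: [-0.3, -0.9, -0.5]
finger_gap: 0.126
```

```bash
cat > lidz.py <<'E'
import sys
from h import *
p=robot.snapshot("wrist");np.savez("w1.npz",**{k:np.array(v) for k,v in p.items()})
cv2.imwrite(f"pics/{sys.argv[1]}.png",p["frame"][:,:,::-1]);W=cloud(p)
hsv=cv2.cvtColor(p["frame"],cv2.COLOR_RGB2HSV)
blue=(hsv[...,0]>85)&(hsv[...,0]<125)&(hsv[...,1]>100)&(hsv[...,2]>100)
w=W[blue];w=w[~np.isnan(w[:,0])];zm=np.median(w[:,2]);w=w[abs(w[:,2]-zm)<.006]
A=np.c_[w[:,:2],np.ones(len(w))];k,*_=np.linalg.lstsq(A,w[:,2],rcond=None)
a=np.radians(12.2)
print("lid top z med",zm,"slope along box x,y deg",np.degrees(k[0]*np.cos(a)+k[1]*np.sin(a)),np.degrees(-k[0]*np.sin(a)+k[1]*np.cos(a)),rect(w))
E
python3 lidz.py w12; python3 go.py .6003 .0888 .0467 12.2
```

```text
lid top z med 0.054761013527698216 slope along box x,y deg -0.25914708138490955 -0.04223181416749728 (array([0.59166461, 0.12235425]), (124.9025650024414, 197.74317932128906), 12.205784797668457)
t 19.15 pos [0.6002, 0.0858, 0.0608] yaw 12.07 q [-0.12, 0.68, -0.14, 1.98, 0.18, 0.5, -1.75] F [1.2, 0.1, -2.1] gap 0.125
shift cm [0.07, -0.29, 1.41] turn [0.04, 0.02, -0.13]
```

View pics/w12.png

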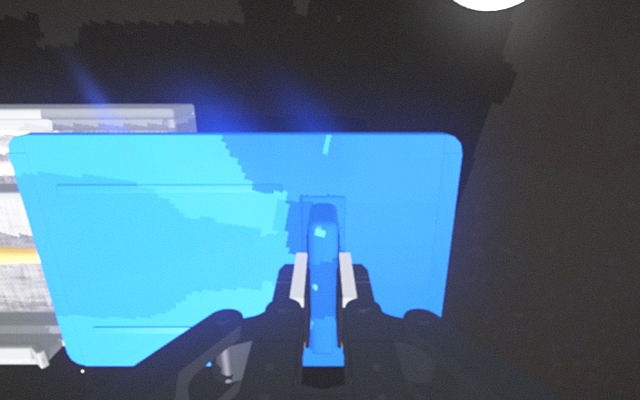

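servo_tool(plan=[{"tx": 0.05,"ty": 0,"tz": 0.5,"wx": 0,"wy": 0,"wz": 0,"jaw": 1},{"tx": 0.05,"ty": 0,"tz": 1,"wx": 0,"wy": 0,"wz": -0.1,"jaw": 1},{"tx": 0.05,"ty": 0,"tz": 1.4,"wx": 0,"wy": 0,"wz": -0.1,"jaw": 1},{"tx": 0.05,"ty": 0,"tz": 1.4,"wx": 0,"wy": 0,"wz": -0.1,"jaw": 1},{"tx": 0.05,"ty": 0,"tz": 1.4,"wx": 0,"wy": 0,"wz": -0.1,"jaw": 1}])

```text
time_s: 19.77
position: [0.6007, 0.0876, 0.0469]
orientation: [[0.977, 0.213, 0.0], [0.213, -0.977, 0.0], [0.0, -0.0, -1.0]]
force: [0.7, 0.1, -1.3]
finger_gap: 0.127
```

```bash
python3 lidz.py w13; python3 go.py .5718 .2208 .0467 12.2; python3 - <<'E'
from h import *
p=dict(np.load("w1.npz"));W=cloud(p);hsv=cv2.cvtColor(p["frame"],cv2.COLOR_RGB2HSV)
# near/far lid edges and wall edges in box coords
a=np.radians(12.2);c=np.array([.5638,.2565]);ex=np.array([np.cos(a),np.sin(a)]);ey=np.array([-np.sin(a),np.cos(a)])
bx=(W[...,:2]-c)@ex;by=(W[...,:2]-c)@ey
blue=(hsv[...,0]>85)&(hsv[...,0]<125)&(hsv[...,1]>100)&(W[...,2]>.036)&(W[...,2]<.046)
for y0 in np.arange(-.22,-.03,.02):
    m=blue&(abs(by-y0)<.01); print(round(y0,2),m.sum(),np.round(np.percentile(bx[m],[.5,99.5])*1000,1) if m.sum()>50 else "")
g=(hsv[...,1]<60)&(W[...,2]>.027)&(W[...,2]<.037)&(by>-.1)&(by<-.04)
print("walls",g.sum(),np.round(np.percentile(bx[g],[1,99])*1000,1), "far wall inner",np.round(np.percentile(bx[g&(bx>.03)],[1,99])*1000,1))
E
```

```text
lid top z med 0.04119775514717104 slope along box x,y deg -0.190491958843215 0.015268823800320349 (array([0.59224133, 0.1245123 ]), (125.02178192138672, 197.75048828125), 12.239372253417969)
t 19.82 pos [0.6008, 0.0875, 0.047] yaw 12.29 q [-0.13, 0.7, -0.13, 1.98, 0.19, 0.47, -1.75] F [-0.8, 0.2, -0.4] gap 0.122
shift cm [0.0, -13.64, 0.03] turn [-0.0, -0.01, 0.09]
-0.22 7682 [-27.6  62.3]
-0.2 7055 [-26.7  62.3]
-0.18 4756 [-60.8  62.2]
-0.16 5491 [-60.1  62.2]
-0.14 7698 [-28.2  62.1]
-0.12 7809 [-29.5  62.1]
-0.1 8621 [-43.6  62. ]
-0.08 9497 [-57.6  61.9]
-0.06 9749 [-60.7  61.9]
-0.04 5639 [-60.1  61.4]
walls 2251 [61.8 70. ] far wall inner [61.8 70. ]
```

View pics/w13.png

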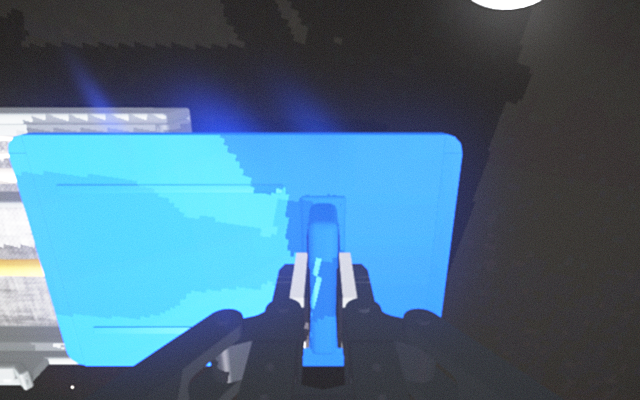

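Lid centred on the box axis, yaw 12.24°, height right. Sliding in.

servo_tool(plan=[{"tx": 0,"ty": -0.8,"tz": 0,"wx": 0,"wy": 0,"wz": 0,"jaw": 1},{"tx": 0,"ty": -1.8,"tz": 0,"wx": 0,"wy": 0,"wz": 0,"jaw": 1},{"tx": 0,"ty": -3,"tz": 0,"wx": 0,"wy": 0,"wz": 0,"jaw": 1},{"tx": 0,"ty": -4,"tz": 0,"wx": 0,"wy": 0,"wz": 0,"jaw": 1},{"tx": 0,"ty": -5,"tz": 0,"wx": 0,"wy": 0,"wz": 0,"jaw": 1}])

```text
time_s: 20.45
position: [0.5898, 0.1374, 0.047]
orientation: [[0.977, 0.213, -0.0], [0.213, -0.977, 0.0], [-0.0, -0.0, -1.0]]
force: [-0.3, -0.1, -0.8]
finger_gap: 0.128
```

```bash
python3 lidz.py w14; python3 go.py .5718 .2208 .0467 12.2
```

```text
lid top z med 0.04127368240072962 slope along box x,y deg -0.1833287160024639 0.024439819099087726 (array([0.58071613, 0.17412759]), (126.07583618164062, 197.63467407226562), 12.361224174499512)
t 20.5 pos [0.5894, 0.1394, 0.047] yaw 12.44 q [-0.22, 0.7, -0.12, 1.99, 0.17, 0.47, -1.82] F [0.1, 0.8, -0.9] gap 0.124
shift cm [0.03, -8.33, 0.04] turn [-0.09, -0.01, 0.24]
```

View pics/w14.png

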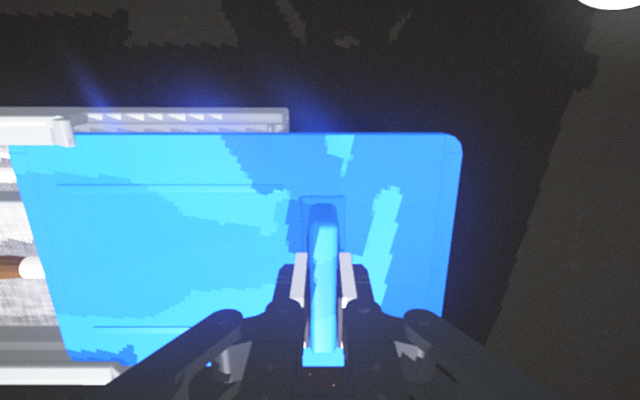

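The lid edge is under the rails with no contact force. I continue to about 1 cm short of home.

servo_tool(plan=[{"tx": 0,"ty": -1.5,"tz": 0,"wx": 0,"wy": 0,"wz": 0.1,"jaw": 1},{"tx": 0,"ty": -3,"tz": 0,"wx": 0,"wy": 0,"wz": 0.1,"jaw": 1},{"tx": 0,"ty": -4.5,"tz": 0,"wx": 0,"wy": 0,"wz": 0.1,"jaw": 1},{"tx": 0,"ty": -6,"tz": 0,"wx": 0,"wy": 0,"wz": 0.1,"jaw": 1},{"tx": 0,"ty": -7.2,"tz": 0,"wx": 0,"wy": 0,"wz": 0.1,"jaw": 1}])

```text
time_s: 21.12
position: [0.5744, 0.2082, 0.047]
orientation: [[0.977, 0.212, -0.0], [0.212, -0.977, 0.0], [0.0, -0.0, -1.0]]
force: [-0.2, -0.1, -1.1]
finger_gap: 0.125
```

```bash
python3 lidz.py w15; python3 go.py .5716 .2212 .0467 12.2
```

```text
lid top z med 0.04129386796409423 slope along box x,y deg -0.1406563646676282 0.046613380249022805 (array([0.5661275 , 0.24510971]), (124.40206909179688, 197.27122497558594), 12.2611722946167)
t 21.18 pos [0.574, 0.2104, 0.047] yaw 12.37 q [-0.35, 0.7, -0.11, 1.97, 0.15, 0.47, -1.92] F [-0.1, 1.6, -1.2] gap 0.129
shift cm [0.0, -1.1, 0.03] turn [-0.12, -0.03, 0.17]
```

View pics/w15.png

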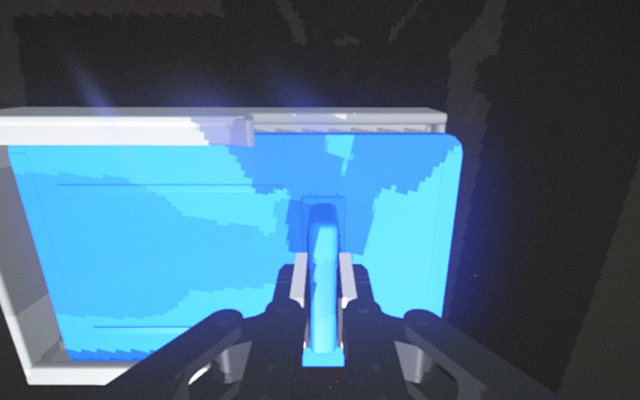

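servo_tool(plan=[{"tx": 0,"ty": -0.3,"tz": 0,"wx": 0,"wy": 0,"wz": 0,"jaw": 1},{"tx": 0,"ty": -0.6,"tz": 0,"wx": 0,"wy": 0,"wz": 0,"jaw": 1},{"tx": 0,"ty": -0.85,"tz": 0,"wx": 0,"wy": 0,"wz": 0,"jaw": 1},{"tx": 0,"ty": -1.0,"tz": 0,"wx": 0,"wy": 0,"wz": 0,"jaw": 1},{"tx": 0,"ty": -1.0,"tz": 0,"wx": 0,"wy": 0,"wz": 0,"jaw": 1}])

```text
time_s: 21.8
position: [0.5727, 0.2164, 0.047]
orientation: [[0.977, 0.211, 0.0], [0.211, -0.977, 0.0], [0.0, -0.0, -1.0]]
force: [0.5, -1.0, -0.9]
finger_gap: 0.126
```

```bash
python3 lidz.py w16; python3 go.py .5716 .2212 .0467 12.2
```

```text
lid top z med 0.041277026935155 slope along box x,y deg -0.13197131887480787 0.02492632225721342 (array([0.56419995, 0.25542271]), (124.299560546875, 201.5786895751953), 12.070121765136719)
t 21.85 pos [0.5727, 0.2163, 0.047] yaw 12.18 q [-0.36, 0.7, -0.11, 1.97, 0.15, 0.47, -1.94] F [-0.7, -0.7, -0.7] gap 0.122
shift cm [-0.0, -0.5, 0.03] turn [0.0, 0.0, -0.02]
```

View pics/w16.png

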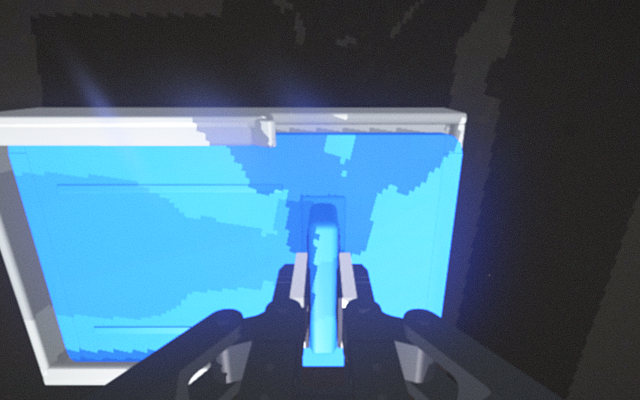

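servo_tool(plan=[{"tx": 0,"ty": -0.1,"tz": 0,"wx": 0,"wy": 0,"wz": 0,"jaw": 1},{"tx": 0,"ty": -0.2,"tz": 0,"wx": 0,"wy": 0,"wz": 0,"jaw": 1},{"tx": 0,"ty": -0.35,"tz": 0,"wx": 0,"wy": 0,"wz": 0,"jaw": 1},{"tx": 0,"ty": -0.45,"tz": 0,"wx": 0,"wy": 0,"wz": 0,"jaw": 1},{"tx": 0,"ty": -0.45,"tz": 0,"wx": 0,"wy": 0,"wz": 0,"jaw": 1}])

```text
time_s: 22.48
position: [0.5716, 0.2211, 0.047]
orientation: [[0.977, 0.211, -0.0], [0.211, -0.977, 0.0], [-0.0, -0.0, -1.0]]
force: [0.0, 0.8, -1.5]
finger_gap: 0.121
```

```bash
python3 lidz.py w17; python3 go.py .5716 .2212 .0467 12.2
```

```text
lid top z med 0.04129001542432184 slope along box x,y deg -0.12611485222024005 0.024795683075973227 (array([0.5632215 , 0.25863855]), (124.69993591308594, 198.62660217285156), 12.160665512084961)
t 22.52 pos [0.5717, 0.2209, 0.047] yaw 12.19 q [-0.37, 0.7, -0.11, 1.97, 0.15, 0.48, -1.94] F [0.5, -0.3, -1.6] gap 0.122
shift cm [0.0, -0.03, 0.03] turn [0.0, 0.0, -0.01]
```

View pics/w17.png

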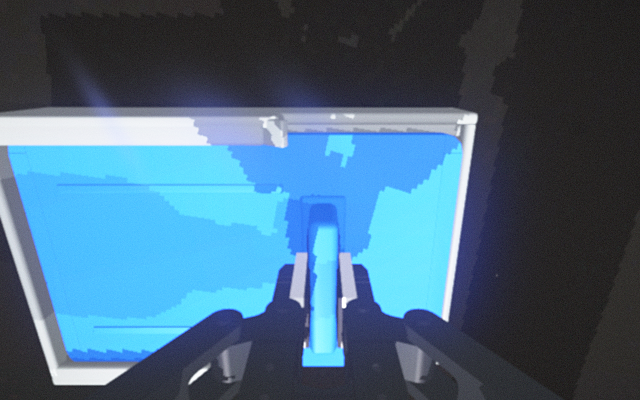

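Back at the original closed spot, the lip is visible to the right of the lid. Lowering.

servo_tool(plan=[{"tx": 0,"ty": 0,"tz": 0.15,"wx": 0,"wy": 0,"wz": 0,"jaw": 1},{"tx": 0,"ty": 0,"tz": 0.3,"wx": 0,"wy": 0,"wz": 0,"jaw": 1},{"tx": 0,"ty": 0,"tz": 0.5,"wx": 0,"wy": 0,"wz": 0,"jaw": 1},{"tx": 0,"ty": 0,"tz": 0.65,"wx": 0,"wy": 0,"wz": 0,"jaw": 1},{"tx": 0,"ty": 0,"tz": 0.65,"wx": 0,"wy": 0,"wz": 0,"jaw": 1}])

```text
time_s: 23.15
position: [0.5716, 0.2208, 0.0404]
orientation: [[0.977, 0.211, -0.0], [0.211, -0.977, -0.0], [-0.0, 0.0, -1.0]]
force: [-0.9, 0.3, -0.9]
finger_gap: 0.128
```

```bash
python3 lidz.py w18; python3 go.py .5716 .2212 .0467 12.2
```

```text
lid top z med 0.034823418270035475 slope along box x,y deg -0.10085756931376506 0.08679234898988471 (array([0.56200513, 0.25705496]), (127.41966247558594, 201.58880615234375), 12.333582878112793)
t 23.2 pos [0.5716, 0.2208, 0.0404] yaw 12.18 q [-0.37, 0.71, -0.1, 1.97, 0.15, 0.46, -1.94] F [0.1, -0.8, -0.3] gap 0.123
shift cm [0.01, -0.04, -0.63] turn [0.0, 0.01, -0.02]
```

Lid top is at 34.8 mm, the same as before opening, so it has dropped behind the lip. Releasing and rising.

servo_tool(plan=[{"tx": 0,"ty": 0,"tz": 0,"wx": 0,"wy": 0,"wz": 0,"jaw": 0.8},{"tx": 0,"ty": 0,"tz": 0,"wx": 0,"wy": 0,"wz": 0,"jaw": 0.6},{"tx": 0,"ty": 0,"tz": 0,"wx": 0,"wy": 0,"wz": 0,"jaw": 0.4},{"tx": 0,"ty": 0,"tz": 0,"wx": 0,"wy": 0,"wz": 0,"jaw": 0.4},{"tx": 0,"ty": 0,"tz": -2,"wx": 0,"wy": 0,"wz": 0,"jaw": 0.4}])

```text
time_s: 23.82
position: [0.5705, 0.2203, 0.0599]
orientation: [[0.977, 0.211, -0.003], [0.211, -0.977, -0.001], [-0.003, 0.001, -1.0]]
force: [-0.8, -0.4, -0.3]
finger_gap: 0.602
```

servo_tool(plan=[{"tx": 0,"ty": 0,"tz": -4,"wx": 0,"wy": 0,"wz": 0,"jaw": 0.4},{"tx": 0,"ty": 0,"tz": -9,"wx": 0,"wy": 0,"wz": 0,"jaw": 0.4},{"tx": -1,"ty": 3,"tz": -14,"wx": 0,"wy": 0,"wz": 0,"jaw": 0.4},{"tx": -2,"ty": 6,"tz": -16,"wx": 0,"wy": 0,"wz": 0,"jaw": 0.4},{"tx": -2,"ty": 6,"tz": -16,"wx": 0,"wy": 0,"wz": 0,"jaw": 0.4}])

```text
time_s: 24.45
position: [0.5661, 0.1548, 0.2239]
orientation: [[0.979, 0.206, 0.005], [0.206, -0.979, -0.0], [0.005, 0.001, -1.0]]
force: [0.3, 0.5, -0.5]
finger_gap: 0.596
```

```bash
python3 lidz.py w19; python3 m0.py | grep -E "lid |beaker|petri|vial" ; python3 go.py .5716 .2212 .0467 12.2
```

```text
lid top z med 0.03447355760313492 slope along box x,y deg -0.03195634493931785 0.07459505971447954 (array([0.56237927, 0.25879578]), (126.34748077392578, 198.91549682617188), 11.914231300354004)
top lid 0.62 [222.2, 211.8] 933 med [0.5505, 0.3245, 0.0354] z5,95 [0.032, 0.039] rect [0.4972, 0.2717] [276.2, 106.5] 44.13
top beaker 0.76 [350.6, 124.3] 415 med [0.7975, -0.0405, 0.0336] z5,95 [0.002, 0.07] rect [0.7945, -0.0424] [57.2, 68.3] 85.17
top petri_dish 0.93 [418.4, 152.4] 344 med [0.7188, -0.237, 0.004] z5,95 [-0.0, 0.015] rect [0.7163, -0.2356] [58.7, 59.0] 88.12
top vial_3 0.51 [179.9, 257.1] 124 med [0.4268, 0.4253, 0.055] z5,95 [0.016, 0.069] rect [0.426, 0.4299] [21.2, 21.2] 44.59
top vial_3 0.5 [212.4, 226.8] 423 med [0.5106, 0.3404, 0.047] z5,95 [0.025, 0.051] rect [0.5489, 0.3255] [140.2, 72.7] 12.93
scene lid 0.55 [260.0, 218.2] 1304 med [0.5627, 0.2584, 0.0326] z5,95 [0.029, 0.047] rect [0.563, 0.2591] [128.7, 193.3] 11.07
scene beaker 0.66 [325.9, 162.9] 264 med [0.7685, -0.0348, 0.0443] z5,95 [0.005, 0.067] rect [0.7836, -0.0384] [47.7, 63.6] 72.74
scene beaker 0.6 [254.4, 232.2] 902 med [0.4989, 0.2821, 0.0301] z5,95 [0.005, 0.047] rect [0.5784, 0.2645] [181.7, 210.9] 11.74
scene petri_dish 0.67 [376.4, 172.8] 120 med [0.7227, -0.2365, 0.0023] z5,95 [-0.004, 0.011] rect [0.7151, -0.2356] [51.0, 67.2] 67.65
scene vial_3 0.74 [210.3, 259.6] 171 med [0.4149, 0.4358, 0.0412] z5,95 [0.005, 0.065] rect [0.4543, 0.4391] [92.2, 25.9] 4.89
t 25.3 pos [0.5648, 0.1579, 0.2204] yaw 12.18 q [-0.23, 0.43, -0.16, 1.93, 0.09, 0.78, -1.8] F [0.1, 0.4, -0.5] gap 0.605
shift cm [2.0, -6.04, 17.37] turn [0.0, 0.0, -0.02]
```

View pics/w19.png

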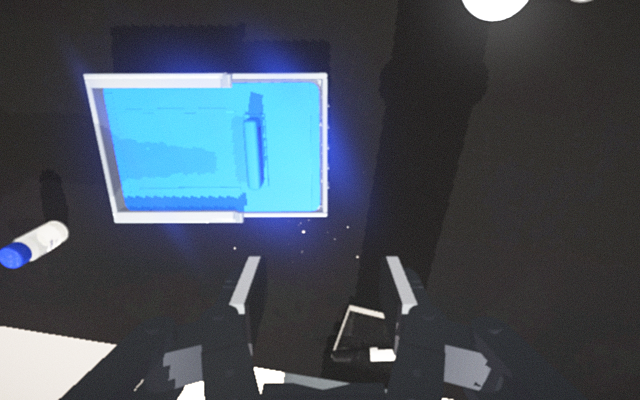

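View pics/scenec.png

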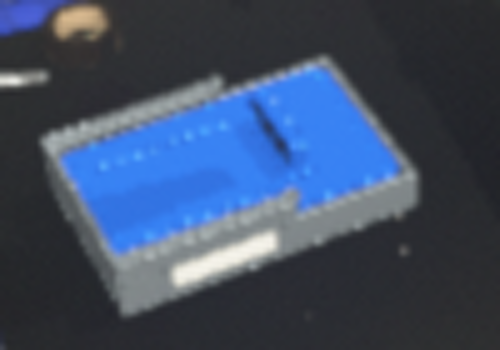

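The lid lies flat at its old height behind the lip, at (85–327, 72–222) in the wrist view. The bystanders are unmoved and the arm is clear, so I hand in.

```bash
python3 -c "
from bench import robot
print(robot.finish_job())"
```

```text
the job is handed in; nothing more can be done
None
```

The brush is in the wide compartment and the lid is closed again behind the lip. I handed the job in at about 25 s of the 64 s allowed.

- **Lid out:** I lifted it about 6.5 mm over the lip, slid it 139 mm out of the rails without contact, and laid it flat in the clear space.
- **Brush:** I laid it in the wide compartment and let go. The picture before closing showed it there, with the spatula and tweezers still in the narrow compartment. I did not look inside again once the lid was on.
- **Lid back:** It went in without contact, and I lowered it to the same height as at the start (top at 34.5–34.8 mm against 34.8 mm). It is level and about 12° in yaw, as before.
- **Forces:** The largest wrist force I read was about 8 N, from closing the fingers on the lid's bar and on the brush.
- **Bystanders:** The vial, beaker and petri dish measured within a few millimetres of where they began, apart from three fits. The beaker's outline in the top view was 9 mm off and the vial's in the scene view 34 mm, while their median points moved under 3 mm. The petri dish's median in the scene view was 4 mm off.
- **Disagreeing checks:** In the last top view the arm half hid the box, so the lid fit there was unusable. The wrist and scene views both showed the lid home. The network also gave a few low-confidence false hits on the box.

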